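# Assemble the hinge articulator and hold its knuckles aligned for the pin

## Task

Put this dental articulator together: stand the front stop pin in the small round seat of the lower member, and set the mounted lower cast, without letting it fall, into the large round seat with its front teeth towards the stop pin. Then lay the upper member on, its front pad down on the stop pin and its rear barrel between the two hinge knuckles, so that the holes line up for the hinge pin. Nothing else carries the rear end, so finish while holding the upper member just so; leave the hinge pin, the vials and the bowl alone.

Things in the scene. Friction and masses are not known exactly. Their poses are not given: they have to be found in the camera images.
- lower_member: Lower member of the articulator, fixed: dark metal plate 116 x 80 mm with a 47 mm round boss at its front, upper face at z = 18 mm, on low feet. Origin on the bench under the centre of the large cast seat; x points to the rear (the hinge), y along the hinge axis, z up. At the rear two hinge posts (18 mm deep, 15 mm wide, inner faces 36 mm apart) end in knuckles, highest point z = 98 mm.
- cast_seat (a point): Centre of the floor of the large round seat in the lower member: 64 mm across, 5 mm deep, floor 13 mm above the bench, at the origin of the lower member (x = y = 0). Axes as the lower member.
- pin_seat (a point): Centre of the floor of the small round seat in the front boss: 33 mm across, 5 mm deep, floor 13 mm above the bench, 64 mm in front of the cast seat. Axes as the lower member.
- hinge_axis (a point): Middle of the lower member's hinge axis, half way between its two knuckles (18 mm outside, 8 mm hole), 60 mm behind the cast seat, 89 mm above the bench; y is the hinge axis, axes as the lower member. A cross web joins the posts behind the gap: upper edge at z = 83 mm, front face 10.5 mm behind the axis, so it clears a barrel in line by some 3 mm. Nothing under the barrel.
- stop_pin: Front stop pin, steel, 67 mm tall, 60 g: a flat round foot 28 mm across and 7 mm high, a shaft 12 mm thick, a head 16 mm across (the top 7 mm). Stands upright and loose on the bench. Origin under the centre of the foot, z up.
- pin_top (a point): Centre of the flat top of the stop pin, 67 mm above the underside of its foot.
- mounted_cast: Lower dental cast on its mounting plate, loose, about 160 g, 40 mm tall: round black plate 58 mm across, 7 mm thick; plaster block 50 mm wide (y) up to z = 18 mm; on it a yellow stone cast 43 mm (x) by 56 mm (y), teeth up. Origin under the centre of the plate; -x points to the front teeth (closed end of the arch), z up. Grip it across y, fingertips above the plate.
- cast_front (a point): Point on the cast's midline at its front teeth, 25 mm in front of the cast's origin and 18 mm above its underside.
- upper_member: Upper member, dark metal, loose, 160 g, lying flat: a frame 6 mm thick with a 58 mm disc in the middle, a 28 mm round pad centred 64 mm in front of the origin and a barrel at the rear. Origin on its underside at the centre of the disc; x points to the barrel, z up. Assembled, it stands above the lower member's origin, parallel to it, underside 80 mm above the bench (13 mm seat + 67 mm pin).
- upper_knuckle (a point): Middle of the upper member's barrel (18 mm outside, 8 mm hole, 30 mm long in y), 60 mm behind its origin and 9 mm above its underside; y is the hole's axis. Axes as the upper member.
- front_pad (a point): Centre of the underside of the upper member's front pad (28 mm round), 64 mm in front of its origin: the face that comes down on the top of the stop pin.
- grip_rib (a point): On the rib along the upper member's top, 14 mm wide (y), 64 mm long (x), from 6 to 32 mm above the underside: the place to grip, across y. The point is at the middle of the rib's length and width, 4 mm in front of the origin, 30 mm above the underside; fingertips 19 mm below it clear the frame by 5 mm. Axes as the upper member.
- hinge_pin: Steel hinge pin, 6 mm thick, 88 mm long, its nose tapered to 2 mm, small cross bar at its head, lying on the bench for the technician. Leave it alone.
- stain_vial_1: Small brown vial with a black cap, 22 mm across, 42 mm tall. Bystander. Origin under its centre.
- stain_vial_2: Small black vial with a black cap, 22 mm across, 42 mm tall. Bystander. Origin under its centre.
- mixing_bowl: Green rubber bowl, 105 mm across, 62 mm high. Bystander. Origin under its centre.

How it is judged (in metres and radians):
On the way:
1. stop pin and cast stand in their seats, let go, the cast's front towards the pin (horizontal distance between stop_pin and pin_seat below 0.0035 m and z of stop_pin in the frame of pin_seat below 0.002 m and angle between stop_pin's own z axis and vertical below 0.06 rad and horizontal distance between mounted_cast and cast_seat below 0.0045 m and z of mounted_cast in the frame of cast_seat below 0.002 m and angle between mounted_cast's own z axis and vertical below 0.05 rad and x of cast_front in the frame of cast_seat below -0.015 m and y of cast_front in the frame of cast_seat between -0.009 and 0.009 m and contact force between the fingers and stop_pin below 0.05 N and contact force between the fingers and mounted_cast below 0.05 N), for 0.2 s.
At the end, for the whole second after the job is handed in: Pin and cast down in their seats (2 mm), cast front to the pin within 20 degrees. Upper member gripped, still, front pad on the pin's top (gap under 2 mm); its barrel's centre within 3 mm of the hinge axis in height and fore-and-aft, between the knuckles, axes within 4 degrees (x of upper_knuckle in the frame of hinge_axis between -0.003 and 0.003 m and z of upper_knuckle in the frame of hinge_axis between -0.003 and 0.003 m and y of upper_knuckle in the frame of hinge_axis between -0.004 and 0.004 m and angle between the y axis of upper_member and the y axis of lower_member, either way round below 0.07 rad and contact force between the fingers and upper_member above 1 N and z of front_pad in the frame of pin_top below 0.002 m and horizontal distance between front_pad and pin_top below 0.013 m and linear speed of upper_member below 0.02 m/s and horizontal distance between stop_pin and pin_seat below 0.0035 m and z of stop_pin in the frame of pin_seat below 0.002 m and angle between stop_pin's own z axis and vertical below 0.06 rad and horizontal distance between mounted_cast and cast_seat below 0.0045 m and z of mounted_cast in the frame of cast_seat below 0.002 m and angle between mounted_cast's own z axis and vertical below 0.05 rad and x of cast_front in the frame of cast_seat below -0.015 m and y of cast_front in the frame of cast_seat between -0.009 and 0.009 m); the arm keeps its last pose, push and grip.
It fails at once if the plaster cast falls freely by some 2 cm or more (linear speed of mounted_cast above 0.6 m/s and contact force between the fingers and mounted_cast below 0.02 N).
It fails at once if hinge pin, a vial or the bowl is moved by more than 25 mm (distance of any of hinge_pin, stain_vial_1, stain_vial_2, mixing_bowl from where it was at the start of the episode above 0.025 m).
It also fails if it takes over 72 s, if anything falls off the work surface, if the arm or the gripper's body presses on something with over 40 N, if the wrist force passes 120 N, or if a joint passes its speed limit or range.

## Robot

A 6-joint arm with a two-finger parallel gripper is mounted at the origin on a cart in front of the work surface, level with it; the furniture and walls round the work are solid. World frame = base frame: x ahead of the robot, y to its left, z up, the work surface at z = 0. Lengths are in m, angles in degrees, forces in N, time in s.
With the tool pointing down it reaches from about 0.4 to 0.825 m from the base axis. Payload 7 kg.
Tool frame: the origin (TCP) lies midway between the tips of the shut fingers; the grasp point (between the pads) lies 19 mm behind it; z points along the fingers, y is the line along which they close (so a half turn about z gives the same grasp; the last joint's range is limited). The gripper opens to 88 mm and grips with 3 to 60 N. Pads are 19 mm wide; open, the fingers measure 130 mm over their backs; the gripper's body (78 mm by 193 mm) begins 47 mm behind the grasp point.
Start: joints at [85.205, 20.546, 0.682, 0, -70.136, -16.507], TCP at [0.245, 0.629, 0.227] pointing down, gripper open.
Joint ranges: [-176.03, 176.03], [-82.01, 121.73], [-58.28, 71.71], [-173.87, 95.51], [-174.79, -0.11], [-173.66, 173.66]. Speed limits (degrees/s): [136.94, 136.94, 172.46, 180, 180, 180].

## Interface

Orientations are given as [roll, pitch, yaw] about the fixed x, y, z axes, in that order (R = Rz(yaw) Ry(pitch) Rx(roll)).
In Python, from plant import ctrl gives the robot as it stands. The module is installed in compiled form; this text tells all that it offers.
- The arm moves only by the tool play_rows, never from a script. Its argument "commands" is a list that holds one entry, the list of rows, each a list of 7 numbers: the turn, a rotation vector about the tool's x, y, z in rad, then the shift along the tool's x, y, z in cm, then the finger opening in cm, from 0 to 8.76. In form: [[[ax, ay, az, x, y, z, grip], ...]]. A call has 1 to 8 rows; each row is the pose to reach, as a shift and turn from the pose commanded when the call began, along the tool's axes at that moment; what a row does not reach only later rows make up. A row lasts 1/12 s, in which the tool goes at most 41.7 mm and 7.16 degrees, less where a joint would pass 70% of its speed; a pose out of reach is approached as far as the arm can. A call with a gripper value outside its range is refused whole. The fingers move at their own pace and stop on an object; the grip force is fixed at half the most. Time passes only in rows, so rows that repeat a pose let the fingers close. It gives the time, the measured TCP pose, the force, the opening and the grip force at its end, in the units of the state.
- ctrl.get_obs(): the state, without advancing time (a new reading comes with each control period).
- ctrl.snapshot(name): name is "side" or "top" or "wrist"; returns a dict with "color" (384x512x3 uint8, red, green, blue), "camera_matrix" (3x3 intrinsics, pixels), "origin" and "rotation" of the camera in the world; the wrist camera has in their place "hand_eye" (4x4, takes a point from camera to tool coordinates, whose origin is the TCP and whose axes are the flange's). Camera axes: x right, y down, z forward; pixel columns grow to the right and rows downward; lengths in m; the calibration is good to about 2 mm. A picture is of the moment at which its call begins: read the wrist's pose just before it. There is no depth.
- ctrl.close_job(): hands the job in; it is judged then, once.
Trained networks look in a picture, given as the dict that the camera call returned (one of the last four; its "shot" number tells which), for a name from the list of things; names that differ only in an ending like _2 or _b are one class to them, and where a whole thing is asked for, a point or a joint stands for the part that bears it (a point fixed in the world has none). Each returns a list of dicts, best first, with "conf" (0 to 1); they miss things now and then, are a little off and sometimes report something else, mostly with a low value. They report only what shows in the picture. A call takes as long as a camera call.
- ctrl.find_in(picture, name): "bbox" ([left, top, width, height] in pixels, round what is visible of it).
The state is a dict: "clock": time; "joint_pos": joint angles; "qvel": joint speeds; "tau": joint torques, N m; "tool_pos": TCP position; "orientation": TCP orientation; "force": force on the tool from outside, world axes, zero at the start; "moment": the same for the moment, N m; "opening": finger opening in m; "gripper_force": force on a finger pad.
Only numpy, scipy, OpenCV 4.12 (cv2) and the standard library are available. Lean on these libraries where they do the work, as an engineer would, in place of code of your own. Each camera call takes 0.05 s, during which the arm holds its last target. There are 200 camera calls.

## Working session

There is one attempt and no reset: what is moved stays moved. The work goes in short steps, Python scripts to look and compute and a tool call to move; the robot and the scene stay as the last step left them, time stands still between calls to the robot, and variables do not carry over. Pictures are saved under pics/ and viewed, at most 10 in all, crops included, and the job is handed in when it is done.

Besides the shell and the picture viewer there is one more tool, called after "Call:" as name(argument=value, ...) on one line, values as JSON. play_rows: Moves the arm, as the interface text tells. Its arguments: {"type":"object","properties":{"commands":{"type":"array","items":{"type":"array","items":{"type":"array","items":{"type":"number"}}}}},"required":["commands"]}

```bash
mkdir -p pics; cat > h.py <<'E'
import numpy as np, cv2
from scipy.spatial.transform import Rotation as R
from plant import ctrl
def cam(p,o=None):
    if 'origin' in p: return np.array(p['camera_matrix']),np.array(p['origin']),np.array(p['rotation'])
    T=np.eye(4);T[:3,:3]=R.from_euler('xyz',o['orientation'],degrees=True).as_matrix();T[:3,3]=o['tool_pos']
    M=T@np.array(p['hand_eye']);return np.array(p['camera_matrix']),M[:3,3],M[:3,:3]
def ray(c,u,v,z):
    K,o,r=c;d=r@np.linalg.solve(K,[u,v,1.]);return o+d*(z-o[2])/d[2]
def proj(c,P):
    K,o,r=c;q=(np.atleast_2d(P)-o)@r@K.T;return q[:,:2]/q[:,2:]
def save(p,n,s=1,crop=None):
    im=p['color'][:,:,::-1]
    if crop: x,y,w,h=crop;im=im[y:y+h,x:x+w]
    cv2.imwrite('pics/'+n,cv2.resize(im,None,fx=s,fy=s,interpolation=cv2.INTER_CUBIC))
E
python3 - <<'E'
from h import *
o=ctrl.get_obs();print(o)
T={}
for n in ['top','side','wrist']:
    p=ctrl.snapshot(n);T[n]=p;c=cam(p,o);print(n,c[1].round(3),c[2].round(3).tolist(),c[0].round(1).tolist())
    for k in ['lower_member','stop_pin','mounted_cast','upper_member','hinge_pin','stain_vial_1','mixing_bowl','grip_rib','upper_knuckle']:
        print(k,[(np.round(d['bbox'],0).tolist(),round(d['conf'],2),ray(c,d['bbox'][0]+d['bbox'][2]/2,d['bbox'][1]+d['bbox'][3]/2,.02)[:2].round(3).tolist()) for d in ctrl.find_in(p,k)[:3]])
im=np.vstack([T['top']['color'],T['side']['color']])[:,:,::-1]
cv2.imwrite('pics/a.png',cv2.resize(T['top']['color'][:,:,::-1],(800,600)))
cv2.imwrite('pics/b.png',cv2.resize(T['side']['color'][:,:,::-1],(800,600)))
E
```

```text
{'clock': 0.0, 'joint_pos': array([ 8.52036964e+01,  2.05911759e+01,  6.33884729e-01, -1.97501392e-02,
       -7.01359136e+01, -1.65064473e+01]), 'qvel': array([ 0.02308727,  0.03837425,  0.04271577,  0.03360842,  0.02083994,
       -0.01080246]), 'tau': array([-2.05123561e-04, -5.82707798e+01,  2.93053526e+01,  6.99675679e+00,
        6.88621847e-03, -1.91535955e-04]), 'tool_pos': array([0.24507938, 0.62841183, 0.22562762]), 'orientation': array([ 1.79905361e+02, -8.68291320e-03, -2.13094697e+01]), 'force': array([ 0.09743444, -0.60113761,  0.48713811]), 'moment': array([-0.04945447,  0.05654134,  0.00585601]), 'gripper_force': 0.0, 'opening': 0.0877955623332907}
top [0.264 0.056 1.454] [-168.383, 0.334, -98.635] [[488.7, 0.0, 252.9], [0.0, 488.7, 196.8], [0.0, 0.0, 1.0]]Traceback (most recent call last):
  File "<stdin>", line 7, in <module>
  File "h.py", line 9, in ray
    K,o,r=c;d=r@np.linalg.solve(K,[u,v,1.]);return o+d*(z-o[2])/d[2]
                                                                ~^^^
IndexError: invalid index to scalar variable.
```

Rotation is given as roll/pitch/yaw.

```bash
sed -i "s/np.array(p\['rotation'\])/R.from_euler('xyz',p['rotation'],degrees=True).as_matrix()/" h.py
cat > look.py <<'E'
from h import *
import sys
o=ctrl.get_obs()
T={}
for n in ['top','side','wrist']:
    p=ctrl.snapshot(n);T[n]=p;c=cam(p,o);print(n,c[1].round(3),c[2].round(3).tolist(),c[0].round(1).tolist())
    for k in ['lower_member','stop_pin','mounted_cast','upper_member','hinge_pin','stain_vial_1','mixing_bowl','grip_rib','upper_knuckle']:
        print(k,[(np.round(d['bbox'],0).tolist(),round(d['conf'],2),ray(c,d['bbox'][0]+d['bbox'][2]/2,d['bbox'][1]+d['bbox'][3]/2,.02)[:2].round(3).tolist()) for d in ctrl.find_in(p,k)[:3]])
cv2.imwrite('pics/a.png',cv2.resize(T['top']['color'][:,:,::-1],(800,600)))
cv2.imwrite('pics/b.png',cv2.resize(T['side']['color'][:,:,::-1],(800,600)))
E
python3 look.py
```

```text
top [0.264 0.056 1.454] [[-0.15, -0.968, 0.2], [-0.989, 0.148, -0.025], [-0.006, -0.201, -0.979]] [[488.7, 0.0, 252.9], [0.0, 488.7, 196.8], [0.0, 0.0, 1.0]]
lower_member [([230.0, 156.0, 25.0, 62.0], 0.58, [0.589, 0.046])]
stop_pin [([338.0, 172.0, 8.0, 11.0], 0.5, [0.573, -0.255])]
mounted_cast [([311.0, 208.0, 20.0, 21.0], 0.5, [0.461, -0.169]), ([233.0, 159.0, 22.0, 58.0], 0.48, [0.587, 0.044]), ([153.0, 212.0, 29.0, 45.0], 0.47, [0.483, 0.286])]
upper_member [([151.0, 211.0, 32.0, 44.0], 0.9, [0.488, 0.288]), ([230.0, 157.0, 29.0, 59.0], 0.18, [0.59, 0.041])]
hinge_pin [([205.0, 148.0, 26.0, 9.0], 0.47, [0.708, 0.104]), ([231.0, 159.0, 24.0, 60.0], 0.37, [0.584, 0.047]), ([153.0, 212.0, 27.0, 41.0], 0.36, [0.49, 0.289])]
stain_vial_1 [([297.0, 137.0, 7.0, 10.0], 0.49, [0.705, -0.151]), ([315.0, 137.0, 7.0, 11.0], 0.38, [0.695, -0.204])]
mixing_bowl [([164.0, 147.0, 34.0, 32.0], 0.73, [0.694, 0.221]), ([313.0, 137.0, 8.0, 9.0], 0.55, [0.698, -0.198])]
grip_rib [([151.0, 208.0, 34.0, 47.0], 0.88, [0.489, 0.286])]
upper_knuckle [([151.0, 210.0, 33.0, 48.0], 0.72, [0.483, 0.287])]
s
[... 394 characters left out ...]
27.0], 0.84, [0.49, 0.255]), ([259.0, 250.0, 27.0, 31.0], 0.73, [0.464, -0.182])]
hinge_pin []
stain_vial_1 [([354.0, 228.0, 9.0, 19.0], 0.73, [0.691, -0.211]), ([340.0, 212.0, 10.0, 21.0], 0.7, [0.714, -0.147])]
mixing_bowl [([236.0, 158.0, 34.0, 29.0], 0.91, [0.712, 0.241])]
grip_rib [([166.0, 178.0, 36.0, 21.0], 0.83, [0.481, 0.259])]
upper_knuckle [([164.0, 179.0, 35.0, 20.0], 0.67, [0.474, 0.258])]
wrist [0.307 0.605 0.384] [[-0.363, -0.903, -0.229], [-0.932, 0.352, 0.088], [0.001, 0.245, -0.969]] [[328.5, 0.0, 252.0], [0.0, 328.5, 194.2], [0.0, 0.0, 1.0]]
lower_member []
stop_pin []
mounted_cast []
upper_member []
hinge_pin []
stain_vial_1 []
mixing_bowl []
grip_rib []
upper_knuckle []
```

View pics/a.png

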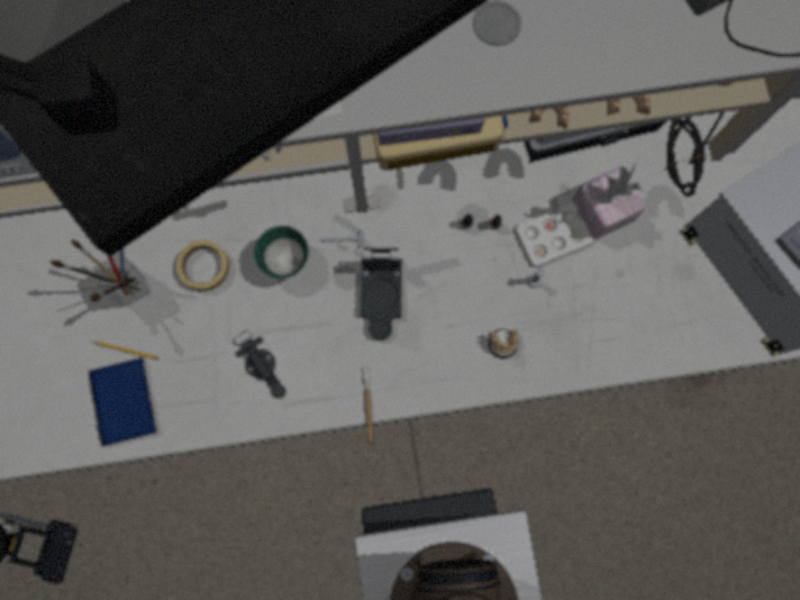

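View pics/b.png

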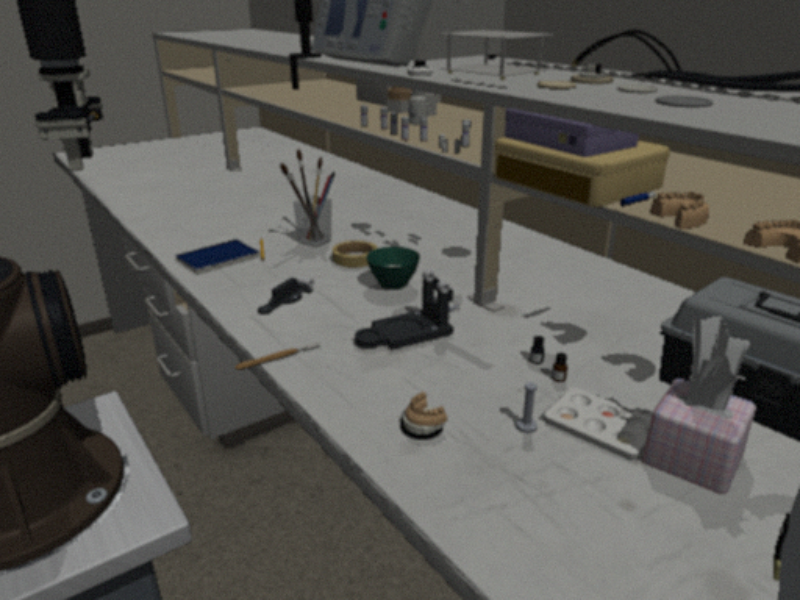

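Top view: lower member (380,300), hinge away from the robot; upper member (262,365), pad toward lower right; cast (503,342); stop pin (530,282). The networks agree with this. I'll go over each with the wrist camera.

Call:
play_rows(commands=[[[0,0,0,4,3,-1,8.7],[0,0,0,8,5.5,-2,8.7],[0,0,0,11,8,-3,8.7],[0,0,0,14,10,-3,8.7],[0,0,0,17,12,-3,8.7],[0,0,0,17,12,-3,8.7]]])

```text
clock: 2.1
tool_pos: [0.3625, 0.4507, 0.2578]
orientation: [-180.0, -0.0, -21.5]
force: [-0.6, 0.9, -0.9]
opening: 0.087
gripper_force: 0.0
```

Call:
play_rows(commands=[[[0,0,-0.1,3,2.5,0,8.7],[0,0,-0.2,6,5,0,8.7],[0,0,-0.3,10,7.5,0,8.7],[0,0,-0.37,13,9.5,0,8.7],[0,0,-0.37,17,12,0,8.7],[0,0,-0.37,17,12,0,8.7],[0,0,-0.37,17,12,0,8.7]]])

```text
clock: 2.68
tool_pos: [0.4761, 0.2795, 0.2567]
orientation: [180.0, -0.0, -0.3]
force: [0.2, 0.6, -0.2]
opening: 0.0869
gripper_force: 0.0
```

```bash
cat > w.py <<'E'
from h import *
import sys
o=ctrl.get_obs();p=ctrl.snapshot('wrist');c=cam(p,o)
print(o['clock'],o['tool_pos'].round(4),o['orientation'].round(2),o['joint_pos'].round(1),o['force'].round(1),round(o['opening'],4))
np.savez('pics/%s.npz'%sys.argv[1],im=p['color'],K=c[0],o=c[1],r=c[2])
for k in sys.argv[2:]:
    print(k,[(np.round(d['bbox'],0).tolist(),round(d['conf'],2),ray(c,d['bbox'][0]+d['bbox'][2]/2,d['bbox'][1]+d['bbox'][3]/2,.015)[:2].round(3).tolist()) for d in ctrl.find_in(p,k)[:3]])
save(p,sys.argv[1]+'.png',1.5)
E
python3 w.py w1 upper_member grip_rib front_pad upper_knuckle lower_member
```

```text
2.6833 [0.4761 0.2795 0.2567] [ 1.8e+02 -1.0e-02 -3.3e-01] [ 50.8   7.9 -12.3   0.  -69.8  38.9] [ 0.2  0.6 -0.2] 0.0869
upper_member [([204.0, 95.0, 70.0, 111.0], 0.62, [0.496, 0.296])]
grip_rib [([206.0, 93.0, 68.0, 112.0], 0.7, [0.498, 0.294])]
front_pad [([285.0, 0.0, 54.0, 7.0], 0.64, [0.656, 0.213]), ([209.0, 97.0, 66.0, 108.0], 0.62, [0.495, 0.292])]
upper_knuckle [([205.0, 95.0, 68.0, 112.0], 0.92, [0.496, 0.295])]
lower_member [([407.0, 0.0, 105.0, 144.0], 0.84, [0.584, 0.041])]
```

View pics/w1.png

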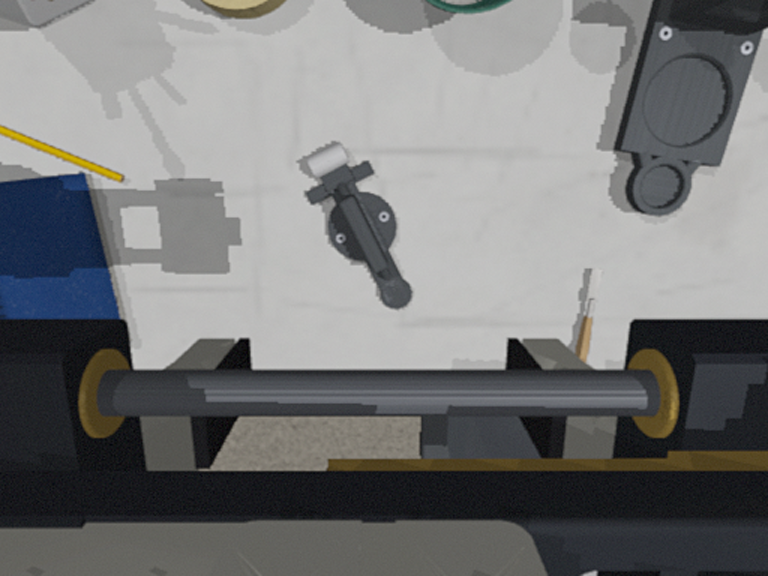

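Wrist view: upper member pad (397,292), barrel (327,160), disc centre near (362,227); lower member's seats at (687,100) and (659,186). Next I'll go over the lower member, then the cast and pin.

Call:
play_rows(commands=[[[0,0,0,1,4,0,8.7],[0,0,0,2,8,0,8.7],[0,0,0,3,12,0,8.7],[0,0,0,4,16,0,8.7],[0,0,0,4,20,0,8.7],[0,0,0,4,24,0,8.7],[0,0,0,4,24,0,8.7],[0,0,0,4,24,0,8.7]]])

```text
clock: 3.65
tool_pos: [0.5143, 0.0406, 0.2568]
orientation: [-180.0, -0.0, -0.2]
force: [-0.4, 1.3, -1.2]
opening: 0.0869
gripper_force: 0.0
```

```bash
python3 w.py w2 lower_member
```

```text
3.65 [0.5143 0.0406 0.2568] [-1.7999e+02 -2.0000e-02 -2.3000e-01] [ 26.3   4.3 -16.4   0.  -69.3  63.4] [-0.4  1.3 -1.2] 0.0869
lower_member [([209.0, 11.0, 89.0, 170.0], 0.95, [0.598, 0.038])]
```

Call:
play_rows(commands=[[[0,0,0,-1,4,0,8.7],[0,0,0,-2,8,0,8.7],[0,0,0,-3,12,0,8.7],[0,0,0,-4,16,0,8.7],[0,0,0,-6,20,0,8.7],[0,0,0,-6,24,0,8.7],[0,0,0,-6,24,0,8.7],[0,0,0,-6,24,0,8.7]]])

```text
clock: 4.42
tool_pos: [0.4541, -0.1989, 0.2564]
orientation: [-180.0, 0.0, -0.2]
force: [0.7, 1.0, -0.0]
opening: 0.0868
gripper_force: 0.0
```

```bash
python3 w.py w3 stop_pin mounted_cast
python3 - <<'E'
import cv2,numpy as np
a=cv2.imread('pics/w2.png');b=cv2.imread('pics/w3.png')
L=[np.load(f'pics/w{i}.npz')['im'][:245,:,::-1] for i in (2,3)]
im=np.vstack(L);print(im.shape)
cv2.imwrite('pics/c23.png',cv2.resize(im,None,fx=1.2,fy=1.2,interpolation=cv2.INTER_CUBIC))
E
```

```text
4.4167 [ 0.4541 -0.1989  0.2564] [-1.8e+02  1.0e-02 -2.2e-01] [ -0.9   2.3 -18.6  -0.  -69.1  90.7] [ 0.7  1.  -0. ] 0.0868
stop_pin [([288.0, 44.0, 30.0, 33.0], 0.9, [0.576, -0.258]), ([210.0, 136.0, 45.0, 45.0], 0.41, [0.464, -0.175])]
mounted_cast [([209.0, 136.0, 44.0, 45.0], 0.69, [0.464, -0.173])]
(490, 512, 3)
```

View pics/c23.png

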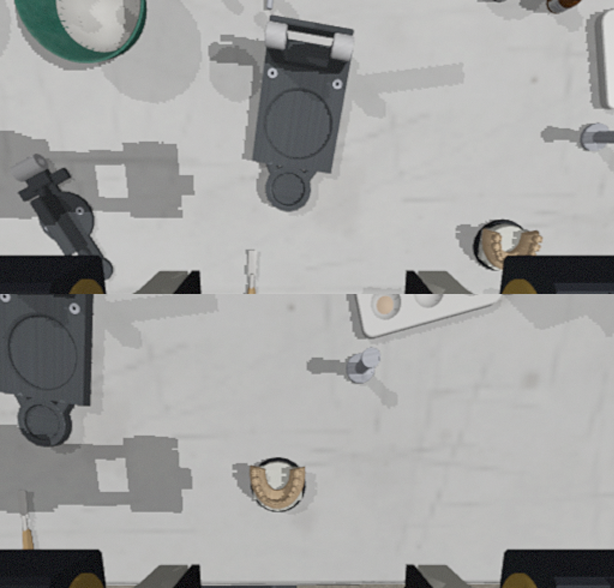

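Cast at (277,485): closed end of the arch toward the robot. Stop pin at (365,367), and the lower member is turned slightly clockwise. Now I'll fit the known circles to sub-pixel accuracy.

```bash
cat > fit.py <<'E'
from h import *
from scipy.optimize import differential_evolution, minimize
def load(n):
    d=np.load(f'pics/{n}.npz');return cv2.GaussianBlur(cv2.cvtColor(d['im'],cv2.COLOR_RGB2GRAY).astype(np.float32),(0,0),.7),(d['K'],d['o'],d['r'])
# feature: (cx,cy,z,r,a0,a1,sign) sign +1: brighter outside, 0: either
MOD={'lower':[(0,0,.018,.032,0,360,0),(-.064,0,.018,.0165,0,360,0),(-.064,0,.018,.0235,120,240,1)],
'upper':[(-.064,0,.006,.014,90,270,1),(0,0,.006,.029,40,150,1),(0,0,.006,.029,210,320,1)],
'cast':[(0,0,.007,.029,0,360,1)],'pin':[(0,0,.007,.014,0,360,1)],'head':[(0,0,.067,.008,0,360,1)]}
def pts(f,q,dr=0,n=60):
    a=np.radians(np.linspace(f[4],f[5],n));x=f[0]+(f[3]+dr)*np.cos(a);y=f[1]+(f[3]+dr)*np.sin(a)
    c,s=np.cos(q[2]),np.sin(q[2]);return np.c_[q[0]+c*x-s*y,q[1]+s*x+c*y,np.full(n,f[2]+(q[3] if len(q)>3 else 0))]
def score(q,im,c,m):
    t=0
    for f in m:
        v=[]
        for dr in (-.0012,.0012):
            p=proj(c,pts(f,q,dr)).astype(np.float32);v.append(cv2.remap(im,p[:,0],p[:,1],cv2.INTER_LINEAR)[:,0])
        d=v[1]-v[0];t+=np.clip(d,-60,60).mean()*f[6] if f[6] else abs(d.mean())
    return -t
def fit(n,name,q0,w=.015,wy=.3,z=0):
    im,c=load(n);m=[tuple(f[:2])+(f[2]+z,)+tuple(f[3:]) for f in MOD[name]]
    rot=len({f[:2] for f in m})>1
    b=[(q0[0]-w,q0[0]+w),(q0[1]-w,q0[1]+w),(q0[2]-wy,q0[2]+wy) if rot else (q0[2],q0[2]+1e-9)]
    r=differential_evolution(score,b,args=(im,c,m),seed=0,popsize=20,maxiter=80)
    return r.x,-r.fun,m,c
def draw(n,res,out,crop,s=3):
    im=np.load(f'pics/{n}.npz')['im'][:,:,::-1];x,y,w,h=crop
    im=cv2.resize(im[y:y+h,x:x+w],None,fx=s,fy=s,interpolation=cv2.INTER_CUBIC)
    for q,_,m,c in res:
        for f in m:
            p=((proj(c,pts(f,q))-[x,y]+.5)*s-.5);cv2.polylines(im,[np.int32(p*8)],False,(0,0,255),1,cv2.LINE_AA,3)
    return im
E
python3 - <<'E'
from fit import *
for n in ('w2','w1','w3'):
    a=fit(n,'lower',[.578,.04,-.14]);print(n,a[0].round(4),round(a[1],1))
    if n=='w2': A=a
u=fit('w1','upper',[.492,.292,.5]);print('upper',u[0].round(4),u[1])
k=fit('w3','cast',[.464,-.174,0]);print('cast',k[0].round(4),k[1])
p=fit('w3','pin',[.568,-.255,0],.012);print('pin',p[0].round(4),p[1])
h=fit('w3','head',p[0],.006);print('head',h[0].round(4),h[1])
I=[draw('w2',[A],'',(195,5,120,180)),draw('w1',[u],'',(190,85,100,130)),draw('w3',[k],'',(195,125,75,70)),draw('w3',[p,h],'',(275,35,60,60))]
C=np.zeros((600,800,3),np.uint8)
C[:540,:360]=I[0];C[:390,360:660]=I[1];C[390:,360:585]=I[2];C[400:580,600:780]=I[3]
cv2.imwrite('pics/d.png',C)
E
```

```text
w2 [ 0.5906  0.0538 -0.0214] 68.9
w1 [ 0.5857  0.0367 -0.4019] 77.0
w3 [ 0.5852  0.0299 -0.3912] 59.4
upper [0.4944 0.2932 0.4629] 174.6468505859375
cast [ 0.4622 -0.173   0.    ] 40.31637191772461
pin [ 0.5752 -0.2515  0.    ] 19.49222183227539
head [ 0.5712 -0.2478  0.    ] 19.736379623413086
```

View pics/d.png

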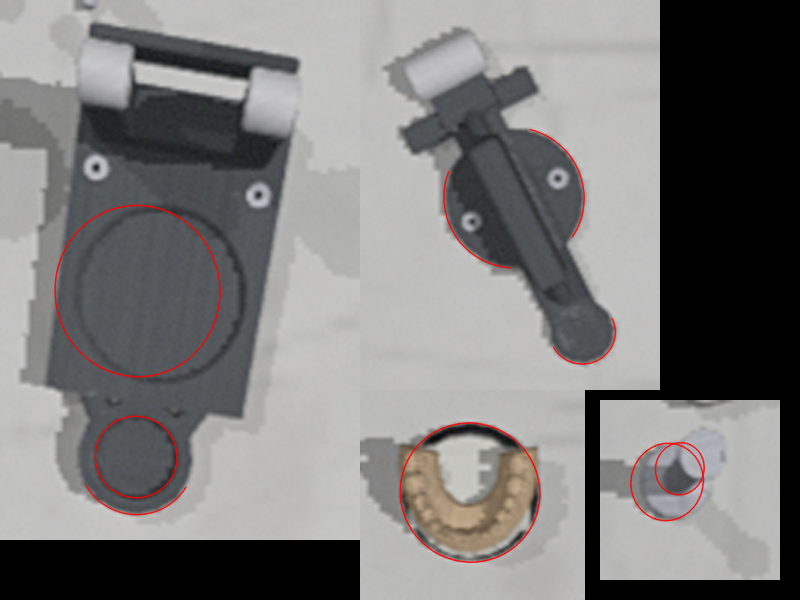

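Upper and cast fits match their outlines. The lower and pin fits are off, so I'll seed them by eye: cast seat (161,293), pin seat (136,457), foot (672,484), head (706,450) in the mosaic.

```bash
python3 - <<'E'
from fit import *
im,c=load('w2');a=ray(c,248.8,102.8,.0175);b=ray(c,240.3,157.3,.0175);d=a-b
print(a.round(4),b.round(4),np.linalg.norm(d),np.arctan2(d[1],d[0]))
k1=ray(c,195+107/3,5+73/3,.098);k2=ray(c,195+272/3,5+101/3,.098);print('knuck',k1.round(4),k2.round(4),((k1+k2)/2).round(4),np.linalg.norm(k1-k2),np.arctan2(*(k2-k1)[:2]))
q=[*((a*64/60+b*0)[:2]*0+a[:2]),np.arctan2(d[1],d[0])]
A=fit('w2','lower',q,.004,.05);print('fit',A[0].round(4),A[1])
im,c=load('w3');p=ray(c,299,63,.007);h=ray(c,310.3,51.7,.067);print('pin',p.round(4),h.round(4))
P=fit('w3','pin',[*p[:2],0],.004);H=fit('w3','head',[*h[:2],0],.004);print(P[0].round(4),P[1],H[0].round(4),H[1])
C=np.zeros((540,560,3),np.uint8);C[:,:360]=draw('w2',[A],'',(195,5,120,180));C[:180,370:550]=draw('w3',[P,H],'',(275,35,60,60));cv2.imwrite('pics/e.png',C)
E
```

```text
[0.5898 0.0441 0.0175] [0.5261 0.0548 0.0175] 0.06455732404217743 -0.16661149838287997
knuck [0.6504 0.0589 0.098 ] [0.6426 0.0102 0.098 ] [0.6465 0.0346 0.098 ] 0.049327652820722906 -2.9831847991244307
fit [ 0.5898  0.0466 -0.135 ] 67.5774917602539
pin [ 0.5741 -0.254   0.007 ] [ 0.5765 -0.2567  0.067 ]
[ 0.5752 -0.2515  0.    ] 19.496721267700195 [ 0.5738 -0.2529  0.    ] 11.429512977600098
```

View pics/e.png

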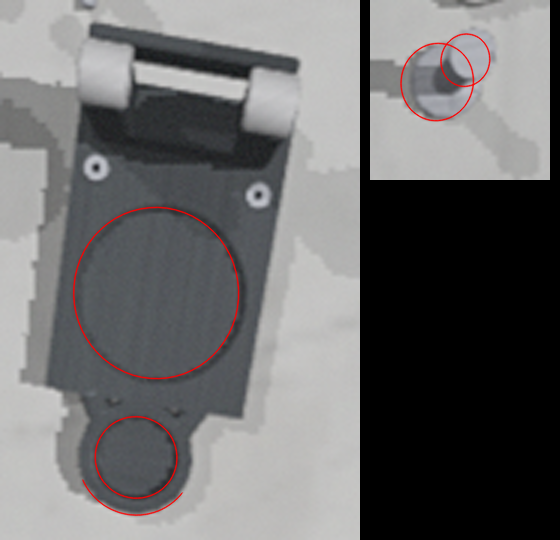

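Seeds fit well: seats 64.6 mm apart (64 expected), and the knuckle midpoint agrees. Lower member ≈ (0.590, 0.044), yaw −9.4°. Pin ≈ (0.575, −0.255). I'll centre the pin by squeezing first along world x, then along y.

Call:
play_rows(commands=[[[0,0,0.12,3,1.4,1.5,8.7],[0,0,0.24,6,2.8,3,8.7],[0,0,0.36,9,4.2,5,8.7],[0,0,0.48,12.1,5.6,7,8.7],[0,0,0.6,12.1,5.6,9,8.7],[0,0,0.72,12.1,5.6,11,8.7],[0,0,0.84,12.1,5.6,11,8.7],[0,0,0.95,12.1,5.6,11,8.7]]])

```text
clock: 5.23
tool_pos: [0.575, -0.2519, 0.1442]
orientation: [179.8, 0.2, -54.7]
force: [0.2, -0.1, -0.1]
opening: 0.0872
gripper_force: 0.0
```

Call:
play_rows(commands=[[[0,0,0.12,0,0,0,8.7],[0,0,0.24,0,0,0,8.7],[0,0,0.36,0,0,1,8.7],[0,0,0.48,0,0,2,8.7],[0,0,0.6,0,0,3,8.7],[0,0,0.72,0,0,3,8.7],[0,0,0.77,0,0,3,8.7],[0,0,0.77,0,0,3,8.7]]])

```text
clock: 5.9
tool_pos: [0.5758, -0.2521, 0.1163]
orientation: [180.0, 0.0, -98.6]
force: [-0.1, -0.5, -0.7]
opening: 0.0869
gripper_force: 0.0
```

```bash
python3 w.py w4 stop_pin; python3 - <<'E'
from fit import *
im,c=load('w4');print(proj(c,[[.575,-.255,.007],[.575,-.255,.067]]))
E
```

```text
5.9 [ 0.5758 -0.2521  0.1163] [179.97   0.   -98.6 ] [ -5.9  21.3 -13.6  -0.  -55.2  -2.7] [-0.1 -0.5 -0.7] 0.0869
stop_pin [([235.0, 173.0, 35.0, 50.0], 0.7, [0.576, -0.249])]
[[252.73861581 188.38728274]
 [252.88756348 209.29264736]]
```

View pics/w4.png

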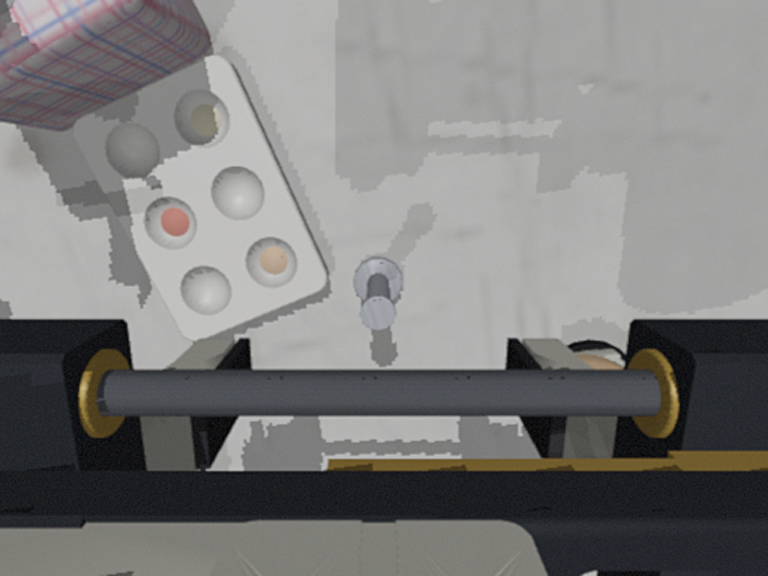

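The pin's foot at (378,280) and head at (378,313) confirm (0.5755, −0.2558). The palette lies under the left finger, so I'll turn back to yaw −9° and grip low along y.

Call:
play_rows(commands=[[[0,0,-0.12,0.37,0,0,8.7],[0,0,-0.24,0.37,0,0,8.7],[0,0,-0.36,0.37,0,0,8.7],[0,0,-0.48,0.37,0,0,8.7],[0,0,-0.6,0.37,0,0,8.7],[0,0,-0.72,0.37,0,0,8.7],[0,0,-0.84,0.37,0,0,8.7],[0,0,-0.96,0.37,0,0,8.7]]])

```text
clock: 6.67
tool_pos: [0.5748, -0.2572, 0.1168]
orientation: [-180.0, -0.0, -43.1]
force: [0.2, -0.2, 1.2]
opening: 0.0871
gripper_force: 0.0
```

Call:
play_rows(commands=[[[0,0,-0.12,0,0,0,8.7],[0,0,-0.24,0,0,0,8.7],[0,0,-0.36,0,0,0,8.7],[0,0,-0.48,0,0,0,8.7],[0,0,-0.6,0,0,0,8.7],[0,0,-0.6,0,0,0,8.7],[0,0,-0.6,0,0,0,8.7]]])

```text
clock: 7.25
tool_pos: [0.5746, -0.2575, 0.1167]
orientation: [-180.0, -0.0, -9.4]
force: [-0.4, 0.4, -0.8]
opening: 0.0871
gripper_force: 0.0
```

```bash
python3 w.py w5 stop_pin; python3 - <<'E'
from fit import *
im,c=load('w5');print(proj(c,[[.5755,-.2558,.007],[.5755,-.2558,.067]]))
for f in ('pin','head'):
  r=fit('w5',f,[.5755,-.2558,0],.005);print(f,r[0].round(4),r[1])
E
```

```text
7.25 [ 0.5746 -0.2575  0.1167] [-1.80e+02 -2.00e-02 -9.36e+00] [ -6.4  21.3 -13.4  -0.  -55.2  87. ] [-0.4  0.4 -0.8] 0.0871
stop_pin [([232.0, 175.0, 36.0, 52.0], 0.74, [0.57, -0.255])]
[[249.92534807 191.61125774]
 [249.33858914 213.11881486]]
pin [ 0.5774 -0.2556  0.    ] 19.894046783447266
head [ 0.5773 -0.2559  0.    ] 45.1029
```

```bash
python3 - <<'E'
from fit import *
for n in ('w4','w5','w3'):
 for f in ('pin','head'):
  r=fit(n,f,[.576,-.256,0],.005);print(n,f,r[0].round(4),r[1])
E
```

```text
w4 pin [ 0.5755 -0.2571  0.    ] 18.17447280883789
w4 head [ 0.5752 -0.2589  0.    ] 14.520421981811523
w5 pin [ 0.5774 -0.2556  0.    ] 19.883459091186523
w5 head [ 0.5773 -0.2559  0.    ] 45.102088928222656
w3 pin [ 0.5752 -0.2515  0.    ] 19.505224
w3 head [ 0.5727 -0.251   0.    ] 12.33184814453125
```

Bias along tool x is about +1.6 mm, so the true pin is near (0.5757, −0.2556). I'll descend and grip.

Call:
play_rows(commands=[[[0,0,0,0.08,-0.2,0,8.7],[0,0,0,0.08,-0.2,3,8.7],[0,0,0,0.08,-0.2,6,8.7],[0,0,0,0.08,-0.2,8,8.7],[0,0,0,0.08,-0.2,9.6,8.7],[0,0,0,0.08,-0.2,9.6,5],[0,0,0,0.08,-0.2,9.6,3],[0,0,0,0.08,-0.2,9.6,1.5]]])

```text
clock: 8.02
tool_pos: [0.5763, -0.2564, 0.0216]
orientation: [180.0, -0.1, -9.3]
force: [0.3, 0.2, 0.5]
opening: 0.0724
gripper_force: 0.0
```

Call:
play_rows(commands=[[[0,0,0,0,0,0,0.5],[0,0,0,0,0,0,0.5],[0,0,0,0,0,0,0.5],[0,0,0,0,0,0,0.5],[0,0,0,0,0,0,0.5],[0,0,0,0,0,0,0.5],[0,0,0,0,0,0,0.5]]])

```text
clock: 8.6
tool_pos: [0.5754, -0.2563, 0.0207]
orientation: [-180.0, -0.0, -9.3]
force: [-0.6, -0.4, 0.3]
opening: 0.0257
gripper_force: 0.0
```

Call:
play_rows(commands=[[[0,0,0,0,0,0,0.5],[0,0,0,0,0,0,0.5],[0,0,0,0,0,0,0.5],[0,0,0,0,0,0,0.5],[0,0,0,0,0,0,0.5]]])

```text
clock: 9.02
tool_pos: [0.5754, -0.2562, 0.0205]
orientation: [-180.0, 0.0, -9.3]
force: [-0.5, -0.3, -0.7]
opening: 0.0133
gripper_force: 30.0
```

Call:
play_rows(commands=[[[0,0,0,0,0,-1,0.5],[0,0,0,0,0,-3,0.5],[0,0,0,0,0,-6,0.5],[0,0,0,0,0,-9,0.5],[0,0,0,0,0,-12,0.5],[0,0,0,0,0,-12,0.5]]])

```text
clock: 9.52
tool_pos: [0.5789, -0.2574, 0.1483]
orientation: [179.9, -0.6, -9.2]
force: [1.1, 0.3, 0.5]
opening: 0.0139
gripper_force: 30.0
```

Pin gripped. Carrying it over the pin seat.

Call:
play_rows(commands=[[[0,0,0,-0.5,-2,0,0.5],[0,0,0,-1.9,-5.5,0,0.5],[0,0,0,-3.3,-9.3,0,0.5],[0,0,0,-4.6,-13.1,0,0.5],[0,0,0,-5.9,-16.9,0,0.5],[0,0,0,-7.2,-20.7,0,0.5],[0,0,0,-8.5,-24.5,0,0.5],[0,0,0,-9.4,-27,0,0.5]]])

```text
clock: 10.18
tool_pos: [0.5255, 0.0281, 0.1414]
orientation: [-180.0, -0.1, -9.2]
force: [0.4, 0.0, 0.1]
opening: 0.0137
gripper_force: 30.0
```

Call:
play_rows(commands=[[[0,0,0,-0.5,-1.5,0,0.5],[0,0,0,-1,-2.6,0,0.5],[0,0,0,-1,-2.9,0,0.5],[0,0,0,-1,-2.9,0,0.5],[0,0,0,-1,-2.9,0,0.5]]])

```text
clock: 10.6
tool_pos: [0.521, 0.0551, 0.1407]
orientation: [180.0, -0.0, -9.3]
force: [1.2, -1.9, -1.1]
opening: 0.0139
gripper_force: 30.0
```

```bash
python3 w.py w6 stop_pin; python3 - <<'E'
from fit import *
im,c=load('w6');print(c[1],proj(c,[[.5245,.0548,.018],[.5245+.0632,.0548-.0104,.018]]))
for q in ([.5884,.0441,-.163],[.5898,.0441,-.166]):
  r=fit('w6','lower',q,.004,.04);print(r[0].round(4),r[1])
cv2.imwrite('pics/f.png',draw('w6',[r],'',(120,20,250,190)))
E
```

```text
10.6 [0.521  0.0551 0.1407] [180.    -0.    -9.28] [ 27.5  10.7 -25.1   0.  -54.2  53.2] [ 1.2 -1.9 -1.1] 0.0139
stop_pin [([227.0, 207.0, 45.0, 100.0], 0.8, [0.456, 0.068])]
[0.5861453  0.04442257 0.29869511] [[251.71916155 184.82163782]
 [251.7998234  109.21849194]]
[ 0.5894  0.0437 -0.179 ] 65.74639892578125
[ 0.5893  0.0436 -0.1803] 65.80803
```

View pics/f.png

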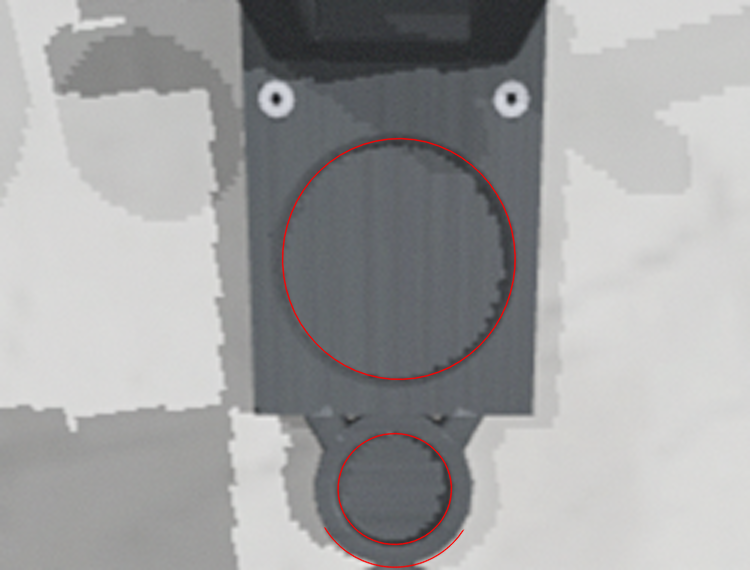

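The fit lies on both rims; plate edges are symmetric about u≈395 (crop), so yaw −9.3° is right. With the bias removed, the pin seat is at (0.5246, 0.0548). I'll check the held pin's foot edge against the view.

```bash
python3 - <<'E'
from fit import *
im,c=load('w6');o=np.array([.521,.0551]);y=-.162;tx=np.array([np.cos(y),np.sin(y)]);ty=np.array([np.sin(y),-np.cos(y)])
for k in (-.002,0,.002):
  p=o+tx*k;print(k,[proj(c,[[*(p+tx*.014),z]]).round(1).tolist() for z in (.127,.120)],[proj(c,[[*(p+ty*s),.122]]).round(1).tolist() for s in(-.014,.014)])
print(im[200:222,251].astype(int).tolist()); print(im[222,222:282].astype(int).tolist())
E
```

```text
-0.002 [[[252.0, 213.0]], [[252.0, 209.3]]] [[[227.5, 233.7]], [[276.5, 233.7]]]
0 [[[252.0, 209.5]], [[252.0, 205.9]]] [[[227.5, 230.4]], [[276.5, 230.4]]]
0.002 [[[252.0, 206.0]], [[252.0, 202.5]]] [[[227.4, 227.1]], [[276.6, 227.1]]]
[68, 69, 89, 101, 101, 98, 96, 95, 97, 110, 128, 139, 144, 145, 145, 145, 145, 144, 145, 146, 147, 147]
[215, 215, 214, 214, 215, 210, 184, 149, 137, 139, 142, 143, 144, 144, 144, 144, 144, 144, 144, 145, 145, 147, 147, 146, 147, 148, 148, 147, 147, 145, 143, 142, 140, 139, 139, 136, 127, 119, 116, 116, 116, 115, 113, 112, 110, 108, 109, 109, 106, 104, 113, 146, 190, 213, 217, 214, 207, 201, 200, 200]
```

Call:
play_rows(commands=[[[0,0,0,0.44,0,2,0.5],[0,0,0,0.44,0,5,0.5],[0,0,0,0.44,0,7.5,0.5],[0,0,0,0.44,0,9.5,0.5],[0,0,0,0.44,0,10,0.5],[0,0,0,0.44,0,10,0.5],[0,0,0,0.44,0,10,0.5]]])

```text
clock: 11.28
tool_pos: [0.5259, 0.0545, 0.0411]
orientation: [180.0, -0.0, -9.3]
force: [0.7, 0.1, -0.8]
opening: 0.0139
gripper_force: 30.0
```

Call:
play_rows(commands=[[[0,0,0,0,0,0.2,0.5],[0,0,0,0,0,0.4,0.5],[0,0,0,0,0,0.4,0.5],[0,0,0,0,0,0.4,0.5]]])

```text
clock: 11.62
tool_pos: [0.5255, 0.055, 0.0372]
orientation: [-180.0, -0.1, -9.3]
force: [-0.1, 0.5, -0.2]
opening: 0.0134
gripper_force: 30.0
```

No force below rim height, so the foot is entering the seat. Down the rest, then release.

Call:
play_rows(commands=[[[0,0,0,0,0,0.15,0.5],[0,0,0,0,0,0.3,0.5],[0,0,0,0,0,0.35,0.5],[0,0,0,0,0,0.35,0.5]]])

```text
clock: 11.95
tool_pos: [0.5258, 0.0551, 0.0334]
orientation: [-180.0, -0.1, -9.2]
force: [-0.3, 1.7, 3.0]
opening: 0.0134
gripper_force: 30.0
```

Call:
play_rows(commands=[[[0,0,0,0,0,0,1.6],[0,0,0,0,0,0,2.2],[0,0,0,0,0,0,3],[0,0,0,0,0,0,4],[0,0,0,0,0,0,5],[0,0,0,0,0,0,6],[0,0,0,0,0,0,7]]])

```text
clock: 12.53
tool_pos: [0.5252, 0.0548, 0.0329]
orientation: [180.0, 0.0, -9.3]
force: [0.7, -0.2, -0.1]
opening: 0.0496
gripper_force: 0.0
```

Call:
play_rows(commands=[[[0,0,0,0,0,-2,6],[0,0,0,0,0,-4,6],[0,0,0,0,0,-7,6],[0,0,0,0,0,-10,7],[0,0,0,0,0,-11,8.7],[0,0,0,0,0,-11,8.7],[0,0,0,0,0,-11,8.7]]])

```text
clock: 13.12
tool_pos: [0.5253, 0.055, 0.1434]
orientation: [-179.9, -0.1, -9.3]
force: [-0.5, -0.2, -0.6]
opening: 0.0812
gripper_force: 0.0
```

```bash
python3 w.py w7 stop_pin; python3 - <<'E'
from fit import *
im,c=load('w7')
p=[.5254,.0548];print(proj(c,[[*p,.020],[*p,.080]]))
r=fit('w7','pin',[*p,0],.005,z=.013);h=fit('w7','head',[*p,0],.005,z=.013);print(r[0].round(4),r[1],h[0].round(4),h[1])
l=fit('w7','lower',[.5893,.044,-.163],.004,.02);print(l[0].round(4),l[1])
E
```

```text
13.1167 [0.5253 0.055  0.1434] [-1.7994e+02 -6.0000e-02 -9.2900e+00] [ 27.3  10.9 -24.5  -0.  -54.6  53.5] [-0.5 -0.2 -0.6] 0.0812
stop_pin [([236.0, 171.0, 33.0, 49.0], 0.67, [0.518, 0.056]), ([0.0, 200.0, 16.0, 12.0], 0.55, [0.544, 0.277])]
[[252.43986639 188.52556623]
 [252.42924876 207.95008981]]
[0.5204 0.0498 0.    ] 16.247051239013672 [0.5266 0.0545 0.    ] 17.77313232421875
[ 0.5872  0.048  -0.1624] 62.022369384765625
```

Pin seated (3 N at the floor, z as expected). Now over the cast.

Call:
play_rows(commands=[[[0,0,0,-0.3,3,0,8.7],[0,0,-0.03,-0.7,7,0,8.7],[0,0,-0.06,-1.2,11,0,8.7],[0,0,-0.1,-1.7,15,0,8.7],[0,0,-0.13,-2.2,19,0,8.7],[0,0,-0.13,-2.7,22.5,0,8.7],[0,0,-0.13,-2.7,23.5,0,8.7],[0,0,-0.13,-2.7,23.5,0,8.7]]])

```text
clock: 13.88
tool_pos: [0.4591, -0.1749, 0.1417]
orientation: [180.0, 0.2, -2.0]
force: [0.3, -0.0, 0.2]
opening: 0.0869
gripper_force: 0.0
```

```bash
cat > castm.py <<'E'
from fit import *
import sys
def cast(n,z):
    im,c=load(n);d=np.load(f'pics/{n}.npz')['im'];hsv=cv2.cvtColor(d,cv2.COLOR_RGB2HSV)
    m=((hsv[...,1]>70)&(hsv[...,0]>5)&(hsv[...,0]<30)&(hsv[...,2]>60)).astype(np.uint8)
    k,lab,st,ce=cv2.connectedComponentsWithStats(m);i=max(range(1,k),key=lambda j:st[j,4]*(ce[j][1]<330));m=(lab==i)
    v,u=np.nonzero(m);P=np.array([ray(c,a,b,z) for a,b in zip(u,v)])[:,:2];print('stone',st[i],P.mean(0).round(4))
    w,V=np.linalg.eigh(np.cov(P.T));e=V[:,1];e=e*np.sign(e[1]);print('yaw',np.degrees(np.arctan2(-e[0],e[1])),np.sqrt(w))
    q=(P-P.mean(0))@np.array([[e[1],-e[0]],[e[0],e[1]]]).T
    print('ext x,y',np.ptp(q[:,0]),np.ptp(q[:,1]))
if __name__=='__main__': cast(sys.argv[1],float(sys.argv[2]))
E
python3 w.py w8 mounted_cast; python3 castm.py w8 .03; python3 - <<'E'
from fit import *
r=fit('w8','cast',[.4615,-.173,0],.006);print(r[0].round(4),r[1])
I=draw('w8',[r],'',(190,110,130,110),4);cv2.imwrite('pics/g.png',I)
E
```

```text
13.8833 [ 0.4591 -0.1749  0.1417] [ 1.7999e+02  1.6000e-01 -2.0300e+00] [  2.1   7.7 -28.8  -0.  -53.7  85.8] [ 0.3 -0.   0.2] 0.0869
mounted_cast [([220.0, 150.0, 61.0, 62.0], 0.79, [0.464, -0.174])]
stone [ 218  301  294   13 2683] [ 0.3426 -0.2888]
yaw -1.350556247726478 [0.00309463 0.08165543]
ext x,y 0.013347025052716708 0.2733964600863828
[ 0.4621 -0.1733  0.    ] 35.97652816772461
```

View pics/g.png

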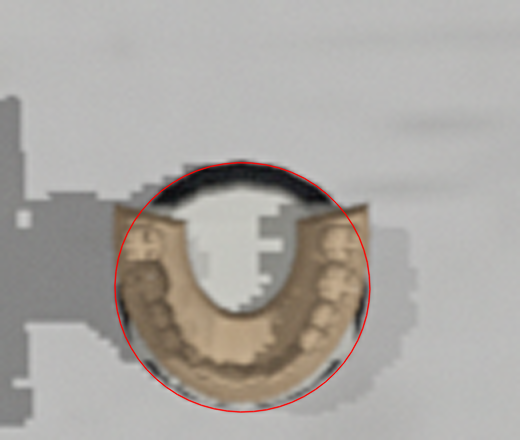

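Plate circle fits; arch symmetric, closed end down (−x). Descend and grip across y.

Call:
play_rows(commands=[[[0,0,0,0.14,-0.16,1,8.7],[0,0,0,0.14,-0.16,4,8.7],[0,0,0,0.14,-0.16,7,8.7],[0,0,0,0.14,-0.16,9.5,8.7],[0,0,0,0.14,-0.16,11.5,8.7],[0,0,0,0.14,-0.16,12.6,8.7],[0,0,0,0.14,-0.16,13,8.7],[0,0,0,0.14,-0.16,13,7.5]]])

```text
clock: 14.65
tool_pos: [0.4616, -0.1701, 0.0115]
orientation: [180.0, 0.2, -1.7]
force: [0.8, -0.0, 0.5]
opening: 0.0839
gripper_force: 0.0
```

Call:
play_rows(commands=[[[0,0,0,0,0,0,7],[0,0,0,0,0,0,6.4],[0,0,0,0,0,0,5.8],[0,0,0,0,0,0,5],[0,0,0,0,0,0,4],[0,0,0,0,0,0,4],[0,0,0,0,0,0,4],[0,0,0,0,0,0,4]]])

```text
clock: 15.32
tool_pos: [0.4629, -0.1712, 0.0137]
orientation: [180.0, -0.1, -1.8]
force: [-0.9, 1.0, 6.6]
opening: 0.0517
gripper_force: 29.7
```

Call:
play_rows(commands=[[[0,0,0,0,0,0,4],[0,0,0,0,0,0,4],[0,0,0,0,0,0,4]]])

```text
clock: 15.57
tool_pos: [0.4629, -0.1712, 0.0137]
orientation: [180.0, -0.1, -1.8]
force: [-0.1, 1.4, 6.6]
opening: 0.0514
gripper_force: 29.7
```

```bash
python3 w.py w9 mounted_cast; python3 - <<'E'
from fit import *
im,c=load('w9')
print(proj(c,[[.4629,-.1712,.007],[.4629+.029,-.1712,.007],[.4629,-.1712,.040]]).round(1).tolist())
r=fit('w9','cast',[.4635,-.172,0],.006);print(r[0].round(4),r[1])
E
```

```text
15.5667 [ 0.4629 -0.1712  0.0137] [ 1.7999e+02 -8.0000e-02 -1.8100e+00] [  2.6  18.1 -36.7   0.  -35.1  85.6] [-0.1  1.4  6.6] 0.0514
mounted_cast [([196.0, 187.0, 114.0, 109.0], 0.96, [0.464, -0.172])]
[[251.9, 238.3], [250.2, 185.4], [251.9, 266.4]]
[ 0.4619 -0.1748  0.    ] 16.56390380859375
```

Grip is stable (30 N). I'll lift gently and check that the cast comes along.

Call:
play_rows(commands=[[[0,0,0,0,0,-0.2,4],[0,0,0,0,0,-0.4,4],[0,0,0,0,0,-0.6,4],[0,0,0,0,0,-0.8,4],[0,0,0,0,0,-1,4],[0,0,0,0,0,-1,4]]])

```text
clock: 16.17
tool_pos: [0.4624, -0.1712, 0.0234]
orientation: [-180.0, -0.0, -1.8]
force: [-0.2, -0.4, -2.2]
opening: 0.0512
gripper_force: 29.7
```

```bash
python3 w.py w10 mounted_cast; python3 - <<'E'
from fit import *
for n,z in (('w9',.007),('w10',.007+.0)):
  im,c=load(n);print(n,[np.round(im[178:200,u]).astype(int).tolist() for u in (240,251)])
E
```

```text
16.1667 [ 0.4624 -0.1712  0.0234] [-1.80e+02 -3.00e-02 -1.82e+00] [  2.6  17.2 -36.2   0.  -36.6  85.6] [-0.2 -0.4 -2.2] 0.0512
mounted_cast [([198.0, 187.0, 112.0, 111.0], 0.79, [0.459, -0.172])]
w9 [[148, 149, 149, 149, 149, 149, 149, 150, 148, 124, 65, 26, 23, 29, 30, 30, 30, 28, 31, 52, 88, 113], [150, 150, 150, 150, 149, 150, 150, 128, 72, 29, 21, 28, 31, 30, 27, 27, 32, 52, 87, 111, 116, 116]]
w10 [[149, 148, 148, 148, 148, 148, 149, 149, 137, 97, 43, 21, 24, 29, 29, 27, 27, 26, 35, 67, 103, 117], [149, 149, 149, 150, 150, 149, 137, 98, 44, 22, 23, 28, 29, 29, 27, 26, 33, 64, 100, 115, 116, 116]]
```

Cast is held (weight shows). Carrying it over to the seat.

Call:
play_rows(commands=[[[0,0,0,0,0,-1,4],[0,0,0,0,0,-2.5,4],[0,0,0,0,0,-4.5,4],[0,0,0,0,0,-6.5,4],[0,0,0,0,0,-8.5,4],[0,0,0,0,0,-10,4],[0,0,0,0,0,-11,4],[0,0,0,0,0,-11,4]]])

```text
clock: 16.93
tool_pos: [0.4634, -0.1712, 0.1349]
orientation: [180.0, -0.2, -1.8]
force: [0.5, -0.1, -1.8]
opening: 0.0512
gripper_force: 29.7
```

Call:
play_rows(commands=[[[0,0,0.02,0.9,-1.5,0,4],[0,0,0.04,2.4,-4.2,0,4],[0,0,0.06,4.2,-7.5,0,4],[0,0,0.08,6,-10.8,0,4],[0,0,0.1,7.8,-14.1,0,4],[0,0,0.12,9.6,-17.4,0,4],[0,0,0.131,11.2,-20.2,0,4],[0,0,0.131,12.1,-21.9,0,4]]])

```text
clock: 17.6
tool_pos: [0.5912, 0.0466, 0.1313]
orientation: [180.0, 0.1, -9.3]
force: [0.1, -0.4, -2.0]
opening: 0.0512
gripper_force: 29.7
```

Call:
play_rows(commands=[[[0,0,0,0,0,2,4],[0,0,0,0,0,4,4],[0,0,0,0,0,5.5,4],[0,0,0,0,0,7,4],[0,0,0,0,0,8,4],[0,0,0,0,0,8,4],[0,0,0,0,0,8,4]]])

```text
clock: 18.18
tool_pos: [0.5896, 0.0435, 0.0523]
orientation: [179.9, 0.1, -9.3]
force: [0.7, 0.8, -1.5]
opening: 0.0512
gripper_force: 29.7
```

```bash
python3 w.py w11 mounted_cast; python3 - <<'E'
from fit import *
im,c=load('w11');o=ctrl.get_obs();y=np.radians(o['orientation'][2]);tx=np.array([np.cos(y),np.sin(y)])
L=np.array([.588,.044]);lx=np.array([np.cos(-.163),np.sin(-.163)])
C=o['tool_pos'][:2]-.0027*tx;zb=o['tool_pos'][2]-.0135
print('cast off in lower', (C-L)@lx, (C-L)@[-lx[1],lx[0]],zb)
print('seat rear rim',proj(c,[[*(L+lx*.032),.018]]),'plate rear bot/top',proj(c,[[*(C+tx*.029),zb],[*(C+tx*.029),zb+.007]]))
for u in (240,248,254): print(u,np.round(im[130:215,u]).astype(int).tolist())
E
```

```text
18.1833 [0.5896 0.0435 0.0523] [ 1.7993e+02  1.0000e-01 -9.3300e+00] [ 23.2  22.4 -22.1   0.  -45.6  57.5] [ 0.7  0.8 -1.5] 0.0512
mounted_cast [([197.0, 187.0, 114.0, 110.0], 0.78, [0.575, 0.044])]
cast off in lower -7.96960143894517e-05 0.00034812355351780325 0.04023311969307328
seat rear rim [[251.50832943 172.95868159]] plate rear bot/top [[250.81083873 186.39301677]
 [250.77418828 189.46502978]]
240 [57, 57, 55, 55, 56, 56, 56, 56, 55, 56, 55, 53, 52, 54, 68, 86, 91, 90, 90, 89, 88, 88, 89, 90, 90, 90, 89, 88, 88, 89, 89, 89, 89, 89, 89, 89, 91, 95, 99, 95, 82, 70, 62, 65, 67, 66, 65, 65, 66, 66, 67, 66, 65, 65, 67, 67, 62, 46, 27, 22, 26, 30, 31, 31, 30, 30, 37, 71, 109, 123, 124, 124, 127, 137, 152, 161, 163, 163, 163, 163, 163, 163, 163, 164, 164]
248 [60, 64, 67, 67, 63, 57, 56, 56, 56, 56, 55, 54, 56, 69, 85, 90, 90, 89, 88, 88, 89, 89, 90, 90, 89, 90, 90, 90, 91, 91, 91, 90, 91, 91, 90, 91, 92, 91, 85, 74, 62, 57, 60, 65, 66, 66, 66, 67, 67, 67, 67, 67, 67, 68, 67, 58, 38, 23, 24, 30, 32, 30, 29, 27, 30, 45, 82, 116, 125, 123, 122, 127, 140, 156, 162, 163, 164, 163, 163, 163, 163, 163, 163, 164, 164]
254 [61, 65, 67, 67, 68, 67, 68, 69, 68, 63, 56, 54, 59, 74, 88, 91, 90, 91, 90, 89, 88, 88, 89, 90, 91, 90, 89, 90, 90, 90, 90, 91, 91, 90, 90, 90, 90, 91, 87, 72, 55, 51, 53, 54, 55, 58, 64, 66, 66, 65, 65, 66, 67, 67, 62, 49, 26, 18, 25, 29, 30, 29, 27, 28, 38, 66, 102, 120, 122, 121, 123, 132, 149, 160, 164, 164, 163, 164, 163, 163, 163, 163, 163, 163, 164]
```

Seat rim seen at row 169.3, plate edge at 185.3: the cast should go about 1.5 mm further back. Correct, descend to just above the rim and compare again.

Call:
play_rows(commands=[[[0,0,0,0.15,0,0.5,4],[0,0,0,0.15,0,1,4],[0,0,0,0.15,0,1.5,4],[0,0,0,0.15,0,1.9,4],[0,0,0,0.15,0,1.9,4],[0,0,0,0.15,0,1.9,4]]])

```text
clock: 18.78
tool_pos: [0.5913, 0.0436, 0.0337]
orientation: [180.0, 0.0, -9.3]
force: [-0.5, 0.6, -1.3]
opening: 0.0514
gripper_force: 29.7
```

```bash
python3 w.py w12 mounted_cast; python3 - <<'E'
from fit import *
im,c=load('w12');o=ctrl.get_obs();y=np.radians(o['orientation'][2]);tx=np.array([np.cos(y),np.sin(y)])
L=np.array([.588,.044]);lx=np.array([np.cos(-.163),np.sin(-.163)])
C=o['tool_pos'][:2]-.0027*tx;zb=o['tool_pos'][2]-.0135
print('cast off in lower', (C-L)@lx, (C-L)@[-lx[1],lx[0]],zb)
print('seat rear rim',proj(c,[[*(L+lx*.032),.018],[*(L+lx*.034),.018]]),'plate rear bot/top',proj(c,[[*(C+tx*.029),zb],[*(C+tx*.031),zb]]))
for u in (240,248,254): print(u,np.round(im[165:200,u]).astype(int).tolist())
E
```

```text
18.7833 [0.5913 0.0436 0.0337] [ 1.7997e+02  4.0000e-02 -9.3200e+00] [ 23.1  23.9 -22.8   0.  -43.4  57.6] [-0.5  0.6 -1.3] 0.0514
mounted_cast [([195.0, 187.0, 112.0, 110.0], 0.97, [0.584, 0.045])]
cast off in lower 0.001003450392174654 0.0003085773188039128 0.020645964400934774
seat rear rim [[252.19225001 182.444545  ]
 [252.19421713 178.81443252]] plate rear bot/top [[251.59737209 187.14695518]
 [251.59639873 183.48703661]]
240 [90, 90, 90, 89, 89, 90, 91, 90, 79, 61, 56, 60, 66, 64, 57, 54, 58, 65, 67, 68, 67, 61, 45, 28, 24, 28, 31, 32, 30, 29, 30, 39, 72, 109, 124]
248 [91, 91, 91, 91, 90, 91, 91, 82, 62, 54, 55, 57, 54, 50, 51, 53, 59, 66, 69, 68, 58, 37, 23, 24, 31, 33, 32, 29, 28, 30, 44, 82, 116, 124, 122]
254 [90, 90, 90, 90, 90, 90, 89, 87, 84, 77, 68, 58, 55, 55, 52, 52, 54, 55, 55, 54, 43, 25, 22, 27, 32, 32, 29, 30, 31, 37, 66, 103, 120, 121, 121]
```

Call:
play_rows(commands=[[[0,0,0,0,0,0.2,4],[0,0,0,0,0,0.35,4],[0,0,0,0,0,0.5,4],[0,0,0,0,0,0.5,4],[0,0,0,0,0,0.5,4]]])

```text
clock: 19.3
tool_pos: [0.5915, 0.0436, 0.0289]
orientation: [180.0, 0.0, -9.3]
force: [-0.2, -0.2, -1.4]
opening: 0.0513
gripper_force: 29.7
```

```bash
python3 - <<'E'
from h import *
p=ctrl.snapshot('wrist');o=ctrl.get_obs();print(o['moment'].round(2),o['force'].round(1),o['tool_pos'].round(4))
save(p,'j.png',4,(170,140,165,120))
E
```

```text
[ 0.02 -0.01 -0.02] [ 0.8  0.3 -2.2] [0.5916 0.0437 0.029 ]
```

View pics/j.png

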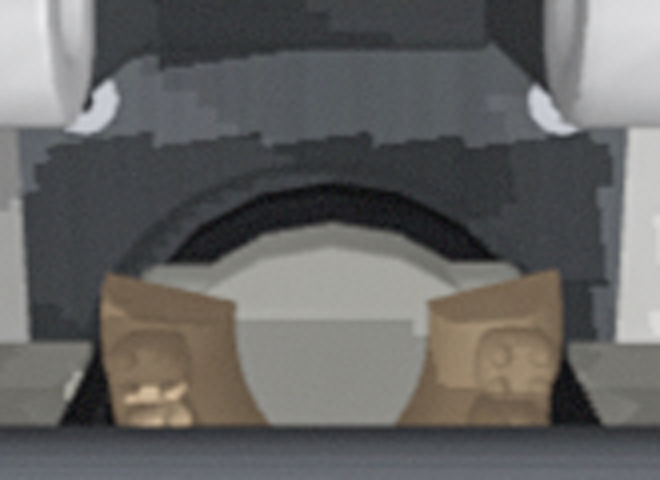

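The picture shows the plate inside the seat rim (dark plate edge at (330,183), rim arc above it), with no contact force. Down to the floor.

Call:
play_rows(commands=[[[0,0,0,0,0,0.1,4],[0,0,0,0,0,0.2,4],[0,0,0,0,0,0.25,4],[0,0,0,0,0,0.25,4],[0,0,0,0,0,0.25,4]]])

```text
clock: 19.77
tool_pos: [0.5918, 0.0437, 0.0269]
orientation: [-180.0, -0.0, -9.3]
force: [-0.8, 0.1, 2.4]
opening: 0.0514
gripper_force: 29.7
```

Floor contact at the expected height. Release and rise, then go toward the upper member.

Call:
play_rows(commands=[[[0,0,0,0,0,0,5.4],[0,0,0,0,0,0,6],[0,0,0,0,0,0,6.8],[0,0,0,0,0,0,7.6],[0,0,0,0,0,0,8.4],[0,0,0,0,0,0,8.4],[0,0,0,0,0,0,8.4]]])

```text
clock: 20.35
tool_pos: [0.5916, 0.0436, 0.0265]
orientation: [180.0, 0.0, -9.3]
force: [-0.0, -0.4, -0.7]
opening: 0.0828
gripper_force: 0.0
```

Call:
play_rows(commands=[[[0,0,0,0,0,-1,8.6],[0,0,0,0,0,-3,8.6],[0,0,0,0,0,-6,8.6],[0,0,0,0,0,-9,8.6],[0,0,0,0,0,-12,8.6],[0,0,0,0,0,-12,8.6],[0,0,0,0,0,-12,8.6]]])

```text
clock: 20.93
tool_pos: [0.5929, 0.0441, 0.1496]
orientation: [-179.9, -0.3, -9.3]
force: [0.2, 0.7, -1.0]
opening: 0.0861
gripper_force: 0.0
```

```bash
python3 w.py w13 mounted_cast stop_pin; python3 - <<'E'
from fit import *
im,c=load('w13')
r=fit('w13','cast',[.589,.044,0],.006,z=.013);print('cast',r[0].round(4),r[1])
l=fit('w13','lower',[.589,.044,-.163],.003,.02);print(l[0].round(4),l[1])
print(proj(c,[[.588,.044,.02]]))
E
```

```text
20.9333 [0.5929 0.0441 0.1496] [-179.85   -0.26   -9.32] [ 23.1  16.3 -16.1   0.  -57.3  57.6] [ 0.2  0.7 -1. ] 0.0861
mounted_cast [([221.0, 156.0, 64.0, 65.0], 0.64, [0.591, 0.044])]
stop_pin [([242.0, 241.0, 22.0, 60.0], 0.72, [0.51, 0.057]), ([202.0, 105.0, 102.0, 140.0], 0.56, [0.603, 0.042])]
cast [0.595 0.05  0.   ] 4.31745719909668
[ 0.587   0.0446 -0.1782] 41.24391174316406
[[253.41830088 192.7337262 ]]
```

Both parts are seated. Now over the upper member, turned to its yaw (~26.5°).

Call:
play_rows(commands=[[[0,0,-0.08,-1,-1.6,0,8.6],[0,0,-0.16,-3,-4.8,0,8.6],[0,0,-0.24,-5.1,-8.1,0,8.6],[0,0,-0.32,-7.2,-11.4,0,8.6],[0,0,-0.4,-9.2,-14.7,0,8.6],[0,0,-0.48,-11.2,-18,0,8.6],[0,0,-0.56,-13.2,-21,0,8.6],[0,0,-0.625,-14.3,-22.7,0,8.6]]])

```text
clock: 21.75
tool_pos: [0.4854, 0.2933, 0.1454]
orientation: [180.0, 0.1, 26.8]
force: [0.4, 0.2, 0.2]
opening: 0.0863
gripper_force: 0.0
```

Call:
play_rows(commands=[[[0,0,0,0,0,1,8.6],[0,0,0,0,0,2,8.6],[0,0,0,0,0,2,8.6],[0,0,0,0,0,2,8.6]]])

```text
clock: 22.08
tool_pos: [0.4868, 0.2893, 0.1251]
orientation: [179.9, 0.2, 26.4]
force: [1.2, -0.3, -0.5]
opening: 0.0862
gripper_force: 0.0
```

```bash
python3 w.py w14 upper_member; cat > seg.py <<'E'
from fit import *
def white(n,th=120,roi=None):
    im,c=load(n);
    m=(im>th).astype(np.uint8)
    return m,im,c
E
python3 - <<'E'
from fit import *
u=fit('w14','upper',[.494,.293,.463],.006,.06);print(u[0].round(4),u[1])
im,c=load('w14');q=u[0];R2=np.array([[np.cos(q[2]),-np.sin(q[2])],[np.sin(q[2]),np.cos(q[2])]])
def P(x,y,z): return [*(q[:2]+R2@[x,y]),z]
print('barrel corners',proj(c,[P(.051,-.015,.009),P(.051,.015,.009),P(.069,.015,.009),P(.069,-.015,.009)]).round(1).tolist())
# rib lateral edges at top z=.032: profile across at x=-.004,.0.02,-.03
for x in (-.03,-.02,-.004,.01):
  y=np.linspace(-.016,.016,33);p=proj(c,[P(x,t,.032) for t in y]).astype(np.float32);print(x,cv2.remap(im,p[:,0],p[:,1],1)[:,0].round().astype(int).tolist())
E
```

```text
22.0833 [0.4868 0.2893 0.1251] [179.92   0.18  26.39] [ 50.5  15.5 -20.9  -0.  -53.8  65.9] [ 1.2 -0.3 -0.5] 0.0862
upper_member [([218.0, 97.0, 68.0, 149.0], 0.63, [0.503, 0.296])]
[0.4944 0.2928 0.4277] 117.82063293457031
barrel corners [[272.4, 119.8], [235.5, 118.6], [235.9, 95.5], [273.4, 96.8]]
-0.03 [196, 196, 195, 189, 181, 156, 103, 75, 72, 72, 79, 85, 87, 87, 86, 84, 85, 85, 85, 83, 77, 67, 64, 75, 79, 95, 131, 158, 183, 194, 195, 195, 195]
-0.02 [197, 197, 192, 184, 180, 170, 127, 84, 73, 72, 77, 84, 88, 88, 87, 85, 84, 85, 85, 84, 80, 68, 58, 52, 52, 69, 108, 134, 148, 161, 172, 183, 191]
-0.004 [87, 86, 86, 86, 85, 83, 80, 83, 89, 84, 78, 82, 86, 88, 88, 86, 84, 85, 86, 85, 81, 73, 64, 58, 57, 57, 56, 56, 56, 57, 56, 55, 54]
0.01 [83, 85, 86, 85, 85, 84, 80, 78, 80, 77, 72, 79, 85, 88, 88, 87, 86, 85, 85, 84, 75, 62, 57, 54, 52, 55, 56, 54, 55, 54, 55, 54, 53]
```

Call:
play_rows(commands=[[[0,0,0.02,0.28,0,1,2.6],[0,0,0.02,0.28,0,2,2.6],[0,0,0.02,0.28,0,3,2.6],[0,0,0.02,0.28,0,4,2.6],[0,0,0.02,0.28,0,5,2.6],[0,0,0.02,0.28,0,5,2.6],[0,0,0.02,0.28,0,5,2.6],[0,0,0.02,0.28,0,5,2.6]]])

```text
clock: 22.85
tool_pos: [0.4899, 0.2922, 0.0766]
orientation: [180.0, -0.0, 25.4]
force: [0.2, 0.1, 0.5]
opening: 0.0385
gripper_force: 0.0
```

Call:
play_rows(commands=[[[0,0,0,0,0,0,2.6],[0,0,0,0,0,0,2.6],[0,0,0,0,0,0,2.6]]])

```text
clock: 23.1
tool_pos: [0.49, 0.2923, 0.0771]
orientation: [-180.0, -0.1, 25.3]
force: [-0.0, 0.1, -0.5]
opening: 0.0261
gripper_force: 0.0
```

```bash
python3 w.py w15 upper_member; python3 - <<'E'
from fit import *
u=fit('w15','upper',[.4944,.2928,.44],.006,.06);print(u[0].round(4),u[1])
im,c=load('w15');d=(im>150).astype(np.uint8)
E
```

```text
23.1 [0.49   0.2923 0.0771] [-1.7998e+02 -5.0000e-02  2.5340e+01] [ 50.5  18.9 -23.5   0.  -47.5  64.9] [-0.   0.1 -0.5] 0.0261
upper_member [([208.0, 101.0, 85.0, 193.0], 0.7, [0.497, 0.296])]
[0.4951 0.2934 0.4433] 167.3438262939453
```

Yaw 25.4° matches the tool. Descend, close on the rib.

Call:
play_rows(commands=[[[0,0,0,0,0.1,1.5,2.6],[0,0,0,0,0.1,3,2.6],[0,0,0,0,0.1,4.5,2.6],[0,0,0,0,0.1,5.6,2.6],[0,0,0,0,0.1,6.3,2.6],[0,0,0,0,0.1,6.3,2.6],[0,0,0,0,0.1,6.3,2.6]]])

```text
clock: 23.78
tool_pos: [0.4903, 0.2912, 0.0135]
orientation: [180.0, 0.0, 25.3]
force: [-0.1, 0.7, 0.4]
opening: 0.0264
gripper_force: 0.0
```

Call:
play_rows(commands=[[[0,0,0,0,0,0,1],[0,0,0,0,0,0,0.5],[0,0,0,0,0,0,0.5],[0,0,0,0,0,0,0.5],[0,0,0,0,0,0,0.5],[0,0,0,0,0,0,0.5]]])

```text
clock: 24.28
tool_pos: [0.4906, 0.2916, 0.0143]
orientation: [-180.0, -0.1, 25.4]
force: [-1.0, -0.1, 5.1]
opening: 0.0135
gripper_force: 30.0
```

Gripped. Lift straight, check, then carry over.

Call:
play_rows(commands=[[[0,0,0,0,0,-0.5,0.5],[0,0,0,0,0,-1.5,0.5],[0,0,0,0,0,-3.5,0.5],[0,0,0,0,0,-6.5,0.5],[0,0,0,0,0,-9.5,0.5],[0,0,0,0,0,-12.5,0.5],[0,0,0,0,0,-15,0.5],[0,0,0,0,0,-16,0.5]]])

```text
clock: 24.95
tool_pos: [0.4914, 0.2921, 0.1784]
orientation: [-179.9, -0.3, 25.4]
force: [0.3, 0.6, -0.6]
opening: 0.0134
gripper_force: 30.0
```

Call:
play_rows(commands=[[[0,0,0.05,-0.2,2,0,0.5],[0,0,0.12,-0.5,5.5,0,0.5],[0,0,0.2,-0.8,9.5,0,0.5],[0,0,0.29,-1.1,13.5,0,0.5],[0,0,0.38,-1.4,17.5,0,0.5],[0,0,0.47,-1.7,21.5,0,0.5],[0,0,0.55,-2,24.5,0,0.5],[0,0,0.606,-2.1,26.3,0,0.5]]])

```text
clock: 25.62
tool_pos: [0.5837, 0.0413, 0.1732]
orientation: [180.0, 0.1, -9.8]
force: [-0.7, 1.4, -1.3]
opening: 0.0137
gripper_force: 30.0
```

Call:
play_rows(commands=[[[0,0,0,0,0,0,0.5],[0,0,0,0,0,1,0.5],[0,0,0,0,0,2,0.5],[0,0,0,0,0,3,0.5],[0,0,0,0,0,3,0.5],[0,0,0,0,0,3,0.5]]])

```text
clock: 26.12
tool_pos: [0.5829, 0.045, 0.1423]
orientation: [179.9, 0.1, -9.3]
force: [0.3, -0.2, -1.9]
opening: 0.0138
gripper_force: 30.0
```

```bash
python3 w.py w16 upper_member; python3 - <<'E'
from fit import *
im,c=load('w16')
m=(im[:200]>135).astype(np.uint8);k,lab,st,ce=cv2.connectedComponentsWithStats(m)
for i in range(1,k):
  if st[i,4]>60: print(st[i].tolist(),ce[i].round(1))
o=ctrl.get_obs()['tool_pos'];lx=np.array([np.cos(-.163),np.sin(-.163)]);ly=np.array([-lx[1],lx[0]])
L=np.array([.5883,.0442]);A=L+.06*lx
print('knuckle',[proj(c,[[*(A+s*ly),.098]]).round(1).tolist() for s in (.033,.018,-.018,-.033)])
B=o[:2]+.0636*lx;print('barrel',[proj(c,[[*(B+s*ly),o[2]-.0143+.009+.009]]).round(1).tolist() for s in (.015,-.015)])
E
```

```text
26.1167 [0.5829 0.045  0.1423] [ 1.7993e+02  1.2000e-01 -9.2900e+00] [ 23.6  16.1 -17.5  -0.  -56.6  57.1] [ 0.3 -0.2 -1.9] 0.0138
upper_member [([195.0, 95.0, 113.0, 211.0], 0.68, [0.571, 0.047])]
[0, 0, 512, 200, 84980] [275.8  94.2]
[0, 45, 50, 99, 4154] [21.9 96.5]
[274, 168, 12, 17, 156] [279.4 175.3]
knuckle [[[196.7, 111.8]], [[221.8, 111.8]], [[282.1, 111.9]], [[307.2, 111.9]]]
barrel [[[218.4, 114.5]], [[284.8, 114.5]]]
```

```bash
python3 - <<'E'
from fit import *
im,c=load('w16')
for u in (200,206,212,235,251,268,292,298,304): print(u,im[84:148,u].round().astype(int).tolist())
for v in (108,112,116,120): print(v,im[v,186:320].round().astype(int).tolist())
E
```

```text
200 [195, 178, 141, 115, 106, 102, 102, 106, 123, 162, 198, 196, 167, 168, 182, 190, 195, 199, 204, 207, 208, 194, 167, 157, 159, 160, 161, 161, 159, 157, 156, 155, 153, 150, 146, 143, 140, 136, 132, 128, 124, 130, 144, 147, 144, 138, 136, 133, 133, 133, 134, 134, 133, 133, 133, 133, 133, 133, 134, 132, 112, 79, 80, 92]
206 [196, 169, 111, 94, 100, 100, 97, 93, 83, 69, 58, 84, 130, 164, 179, 185, 190, 196, 203, 207, 195, 167, 158, 159, 160, 161, 162, 162, 160, 157, 155, 153, 152, 151, 149, 146, 143, 139, 134, 130, 125, 113, 101, 98, 97, 97, 97, 97, 97, 98, 97, 97, 97, 98, 98, 97, 97, 97, 98, 97, 85, 72, 81, 92]
212 [200, 177, 116, 95, 100, 101, 99, 95, 86, 71, 60, 83, 125, 159, 175, 184, 191, 197, 200, 189, 164, 155, 157, 159, 159, 160, 161, 161, 161, 159, 158, 157, 155, 153, 151, 149, 147, 144, 140, 135, 126, 113, 106, 131, 173, 197, 196, 178, 157, 160, 179, 196, 193, 166, 122, 100, 97, 97, 96, 94, 84, 72, 80, 92]
235 [214, 191, 134, 101, 100, 101, 98, 94, 86, 71, 56, 59, 73, 104, 145, 170, 181, 186, 189, 193, 198, 203, 207, 210, 212, 214, 216, 216, 216, 215, 215, 216, 217, 217, 216
[... 3724 characters left out ...]
 197, 198, 197, 198, 198]
120 [132, 132, 132, 131, 132, 132, 132, 131, 131, 133, 137, 140, 139, 139, 140, 140, 140, 142, 143, 143, 143, 143, 143, 143, 143, 145, 147, 148, 149, 149, 149, 148, 147, 158, 184, 203, 209, 211, 212, 212, 212, 212, 213, 213, 213, 213, 213, 213, 213, 213, 213, 213, 213, 214, 214, 214, 214, 214, 215, 215, 215, 215, 215, 215, 215, 215, 215, 215, 215, 216, 216, 216, 216, 216, 216, 216, 216, 216, 217, 217, 217, 217, 217, 217, 217, 217, 217, 217, 218, 218, 218, 218, 218, 218, 218, 219, 218, 206, 191, 185, 186, 188, 189, 189, 191, 191, 191, 191, 192, 193, 194, 197, 198, 198, 199, 198, 198, 197, 197, 197, 197, 197, 197, 197, 197, 198, 197, 197, 197, 198, 198, 198, 198, 198]
```

```bash
cat > cyl.py <<'E'
from fit import *
from scipy.optimize import least_squares
LX=np.array([np.cos(-.163),np.sin(-.163)]);LY=np.array([-LX[1],LX[0]])
def sil(c,x,y,z,yaw=-.163):
    lx=np.array([np.cos(yaw),np.sin(yaw)]);ly=np.array([-lx[1],lx[0]])
    a=np.radians(np.arange(0,360,1));P=np.array([[*(x*LX+y*LY+.009*np.cos(t)*lx),z+.009*np.sin(t)] for t in a])
    v=proj(c,P);return v[:,1].min(),v[:,1].max()
# solve x (lower-axis coordinate, world origin) and z from two edge rows
def solve(c,rows,y,x0,z0,fixz=False):
    if fixz: f=lambda p:np.array(sil(c,p[0],y,z0))-rows
    else: f=lambda p:np.array(sil(c,p[0],y,p[1]))-rows
    r=least_squares(f,[x0] if fixz else [x0,z0],x_scale=.01,diff_step=1e-4);return r.x,r.fun
E
python3 - <<'E'
from cyl import *
im,c=load('w16');o=np.array([.5829,.045,.1423])
L=np.array([.5883,.0442]);print('L in axes',L@LX,L@LY,'tcp',o[:2]@LX,o[:2]@LY)
h=L@LX+.06
for y,r in ((.0255,(95.7,124.7)),(-.0255,(95.6,124.6))): 
  for f in (0,1): print('knuckle',solve(c,r,L@LY+y,h,.089,f),h)
b=o[:2]@LX+.0636
for f in (0,1): print('barrel',solve(c,(97.2,134.2),o[:2]@LY,b,o[2]-.0053,f),b,o[2]-.0053)
E
```

```text
L in axes 0.573329277809212 0.13908295800265227 tcp 0.5678710320859919 0.1389960464099264
knuckle (array([0.63417631, 0.08279015]), array([2.4158453e-13, 2.7000624e-13])) 0.6333292778092119
knuckle (array([0.63416449]), array([-0.41742021,  0.43600354])) 0.6333292778092119
knuckle (array([0.63428313, 0.08280091]), array([2.7000624e-13, 2.7000624e-13])) 0.6333292778092119
knuckle (array([0.63426955]), array([-0.41661409,  0.43515905])) 0.6333292778092119
barrel (array([0.6314844 , 0.13107185]), array([-1.27897692e-13,  1.98951966e-13])) 0.6314710320859919 0.137
barrel (array([0.63156198]), array([-0.65494618,  0.69145766])) 0.6314710320859919 0.137
```

Barrel must go +2.7 mm in tool x and about 0.7 mm to the left. Correct, descend part-way, measure again.

Call:
play_rows(commands=[[[0,0,0,0.27,-0.07,0.5,0.5],[0,0,0,0.27,-0.07,1.2,0.5],[0,0,0,0.27,-0.07,2,0.5],[0,0,0,0.27,-0.07,2.6,0.5],[0,0,0,0.27,-0.07,2.6,0.5],[0,0,0,0.27,-0.07,2.6,0.5]]])

```text
clock: 26.72
tool_pos: [0.5862, 0.0445, 0.1169]
orientation: [180.0, 0.1, -9.4]
force: [-0.1, 0.5, -1.6]
opening: 0.014
gripper_force: 30.0
```

```bash
cat > prof.py <<'E'
from cyl import *
import sys
n=sys.argv[1];im,c=load(n);o=ctrl.get_obs()['tool_pos'];L=np.array([.5883,.0442])
h=L@LX+.06;b=o[:2]@LX+.0636
print('pred knuckle',np.round(sil(c,h,L@LY+.0255,.089),1),'barrel',np.round(sil(c,b,o[:2]@LY,o[2]-.0053),1))
for u in (204,210,240,262,295,300): print(u,im[84:150,u].round().astype(int).tolist())
for v in (108,114): print(v,im[v,186:320].round().astype(int).tolist())
E
python3 w.py w17; python3 prof.py w17
```

```text
26.7167 [0.5862 0.0445 0.1169] [ 1.7995e+02  7.0000e-02 -9.3900e+00] [ 23.4  17.8 -18.8   0.  -53.4  57.2] [-0.1  0.5 -1.6] 0.014
pred knuckle [101.3 134.9] barrel [ 96.1 134.5]
204 [197, 197, 198, 196, 173, 121, 95, 99, 102, 100, 98, 94, 85, 70, 54, 66, 102, 130, 136, 136, 139, 142, 146, 149, 151, 153, 154, 155, 157, 160, 162, 162, 161, 161, 160, 159, 157, 156, 155, 154, 153, 151, 149, 146, 143, 141, 139, 135, 129, 118, 104, 97, 102, 111, 118, 113, 93, 78, 70, 64, 61, 66, 80, 91, 98, 100]
210 [200, 201, 206, 212, 189, 131, 97, 99, 102, 100, 99, 93, 84, 71, 59, 71, 97, 122, 131, 135, 138, 141, 143, 146, 149, 151, 154, 155, 155, 156, 157, 158, 161, 163, 163, 162, 160, 158, 157, 156, 155, 154, 153, 152, 148, 144, 140, 135, 131, 141, 173, 197, 196, 164, 98, 50, 45, 82, 125, 140, 120, 83, 80, 91, 99, 101]
240 [215, 215, 216, 214, 191, 132, 99, 98, 100, 100, 97, 91, 89, 109, 144, 168, 180, 185, 188, 192, 198, 203, 207, 210, 212, 215, 217, 217, 216, 215, 215, 216, 218, 218, 217, 215, 214, 212, 210, 209, 207, 205, 203, 200, 195, 190, 184, 177, 170, 161, 143, 120, 106, 102, 101, 101, 102, 10
[... 1654 characters left out ...]
 215, 215, 215, 215, 215]
114 [155, 160, 183, 204, 212, 214, 215, 213, 199, 176, 162, 159, 159, 159, 159, 160, 161, 161, 162, 161, 160, 159, 158, 158, 157, 157, 158, 158, 152, 136, 120, 114, 116, 150, 190, 208, 213, 214, 214, 214, 214, 214, 214, 214, 214, 214, 214, 214, 214, 215, 215, 215, 215, 215, 215, 215, 216, 216, 216, 216, 216, 216, 216, 216, 216, 217, 217, 217, 217, 217, 217, 217, 217, 218, 217, 217, 217, 218, 218, 218, 217, 217, 217, 217, 217, 217, 217, 217, 217, 217, 217, 217, 217, 217, 217, 218, 217, 197, 163, 162, 182, 193, 196, 197, 198, 198, 198, 199, 200, 202, 202, 202, 205, 212, 218, 220, 220, 219, 218, 216, 216, 216, 216, 216, 216, 215, 209, 207, 212, 214, 214, 214, 214, 214]
```

```bash
python3 - <<'E'
from cyl import *
im,c=load('w17');o=np.array([.5862,.0445,.1169]);L=np.array([.5883,.0442]);h=L@LX+.06;b=o[:2]@LX+.0636
for f in (0,1):
  print('k',solve(c,(99.9,133.1),L@LY,h,.089,f),h);print('b',solve(c,(97.5,134.3),o[:2]@LY,b,o[2]-.0053,f),b)
E
```

```text
k (array([0.63414214, 0.08656252]), array([3.29180239e-10, 3.39326789e-10])) 0.6333292778092119
b (array([0.634727  , 0.10479229]), array([-3.12638804e-13,  5.68434189e-14])) 0.6348084297964829
k (array([0.63417851]), array([-0.21297804,  0.22332288])) 0.6333292778092119
b (array([0.63481381]), array([-0.74818085,  0.7897245 ])) 0.6348084297964829
```

Call:
play_rows(commands=[[[0,0,0,-0.06,-0.06,0.3,0.5],[0,0,0,-0.06,-0.06,0.7,0.5],[0,0,0,-0.06,-0.06,1.1,0.5],[0,0,0,-0.06,-0.06,1.5,0.5],[0,0,0,-0.06,-0.06,1.9,0.5],[0,0,0,-0.06,-0.06,2,0.5],[0,0,0,-0.06,-0.06,2,0.5]]])

```text
clock: 27.35
tool_pos: [0.5858, 0.0453, 0.097]
orientation: [180.0, 0.0, -9.4]
force: [-0.7, -0.4, -1.4]
opening: 0.0135
gripper_force: 30.0
```

```bash
python3 w.py w18; python3 prof.py w18
```

```text
27.35 [0.5858 0.0453 0.097 ] [ 1.7997e+02  4.0000e-02 -9.3900e+00] [ 23.5  19.  -20.1  -0.  -50.9  57.1] [-0.7 -0.4 -1.4] 0.0135
pred knuckle [ 99.1 136.7] barrel [ 96.3 134.8]
204 [179, 132, 95, 95, 102, 102, 101, 99, 95, 88, 76, 61, 57, 77, 112, 146, 166, 176, 182, 187, 191, 196, 200, 203, 206, 209, 211, 213, 214, 214, 215, 216, 217, 218, 218, 217, 216, 214, 213, 211, 209, 207, 205, 204, 201, 196, 191, 185, 179, 169, 152, 127, 116, 130, 141, 144, 144, 145, 146, 144, 122, 83, 79, 91, 99, 101]
210 [195, 144, 101, 96, 103, 102, 100, 98, 95, 88, 76, 61, 56, 76, 111, 144, 164, 173, 179, 184, 190, 195, 200, 204, 205, 206, 208, 210, 213, 215, 217, 220, 222, 223, 222, 220, 218, 216, 215, 214, 214, 213, 211, 208, 203, 197, 191, 185, 180, 171, 159, 154, 171, 189, 195, 178, 141, 101, 104, 126, 120, 85, 81, 92, 99, 101]
240 [196, 144, 101, 95, 101, 102, 100, 97, 94, 87, 75, 58, 59, 97, 143, 169, 181, 185, 188, 192, 197, 203, 207, 209, 211, 214, 216, 217, 216, 215, 215, 216, 218, 218, 217, 215, 213, 212, 211, 209, 207, 206, 204, 201, 197, 190, 183, 177, 171, 162, 144, 119, 105, 101, 101, 102, 1
[... 1644 characters left out ...]
, 207, 207, 207, 207, 207, 206]
114 [215, 216, 216, 215, 216, 216, 216, 216, 216, 216, 216, 217, 217, 218, 218, 217, 216, 215, 215, 214, 214, 214, 214, 215, 217, 220, 208, 175, 142, 118, 91, 62, 73, 139, 190, 209, 213, 213, 213, 213, 214, 214, 214, 213, 214, 214, 214, 214, 214, 215, 215, 215, 215, 215, 215, 215, 215, 216, 216, 216, 215, 216, 216, 217, 216, 216, 216, 217, 217, 217, 217, 217, 217, 218, 218, 217, 218, 218, 218, 218, 218, 218, 217, 217, 218, 218, 218, 218, 217, 217, 217, 217, 217, 217, 217, 219, 218, 195, 132, 67, 59, 92, 121, 130, 144, 180, 205, 213, 215, 216, 216, 217, 217, 217, 217, 217, 217, 218, 218, 219, 219, 220, 220, 221, 221, 220, 219, 218, 218, 218, 218, 218, 218, 219]
```

Barrel and knuckle edges coincide within 0.2 mm, gaps both about 5–6 px. Last millimetres down.

Call:
play_rows(commands=[[[0,0,0,0,0,0.1,0.5],[0,0,0,0,0,0.2,0.5],[0,0,0,0,0,0.25,0.5],[0,0,0,0,0,0.25,0.5]]])

```text
clock: 27.73
tool_pos: [0.586, 0.0454, 0.095]
orientation: [180.0, 0.0, -9.4]
force: [0.4, -0.0, -1.3]
opening: 0.0138
gripper_force: 30.0
```

Call:
play_rows(commands=[[[0,0,0,0,0,0.03,0.5],[0,0,0,0,0,0.06,0.5],[0,0,0,0,0,0.06,0.5],[0,0,0,0,0,0.06,0.5]]])

```text
clock: 28.07
tool_pos: [0.5861, 0.0454, 0.0945]
orientation: [-180.0, -0.0, -9.4]
force: [-0.0, 0.1, -2.4]
opening: 0.0137
gripper_force: 30.0
```

Call:
play_rows(commands=[[[0,0,0,0,0,0.03,0.5],[0,0,0,0,0,0.06,0.5],[0,0,0,0,0,0.08,0.5],[0,0,0,0,0,0.08,0.5],[0,0,0,0,0,0.08,0.5]]])

```text
clock: 28.48
tool_pos: [0.5863, 0.0455, 0.094]
orientation: [-180.0, -0.0, -9.4]
force: [-0.1, -0.4, 2.1]
opening: 0.0135
gripper_force: 30.0
```

```bash
python3 -c "
from plant import ctrl
o=ctrl.get_obs();print(o['moment'].round(3),o['force'].round(2))"
```

```text
[-0.046  0.258  0.031] [-0.12 -0.38  2.11]
```

Pad is on the pin (about 4 N; the moment matches the front contact). One last check of the barrel before handing in.

```bash
python3 w.py w19 ; python3 prof.py w19 | grep -E "^(204|240|262|300|108)"
```

```text
28.4833 [0.5863 0.0455 0.094 ] [-1.7999e+02 -3.0000e-02 -9.3800e+00] [ 23.5  19.2 -20.3   0.  -50.5  57.1] [-0.1 -0.4  2.1] 0.0135
204 [196, 174, 121, 93, 97, 102, 101, 100, 97, 92, 85, 72, 57, 61, 88, 122, 151, 169, 177, 182, 186, 191, 196, 200, 203, 206, 208, 210, 212, 213, 213, 214, 216, 217, 218, 219, 217, 216, 215, 213, 211, 209, 208, 206, 205, 202, 198, 193, 188, 181, 173, 160, 139, 125, 132, 142, 145, 144, 144, 144, 127, 91, 81, 90, 97, 100]
240 [214, 191, 131, 97, 98, 102, 101, 100, 98, 93, 84, 72, 60, 83, 129, 164, 180, 185, 188, 192, 196, 202, 207, 209, 212, 214, 216, 217, 216, 215, 215, 216, 217, 218, 217, 215, 214, 213, 211, 209, 207, 206, 204, 202, 198, 191, 184, 178, 171, 162, 146, 121, 106, 103, 102, 102, 103, 103, 103, 103, 102, 101, 100, 101, 101, 100]
262 [216, 192, 129, 88, 86, 90, 91, 89, 87, 85, 79, 68, 59, 82, 123, 153, 172, 180, 184, 189, 195, 200, 205, 208, 210, 213, 215, 217, 217, 217, 217, 219, 220, 220, 219, 218, 217, 215, 214, 212, 210, 209, 207, 204, 199, 194, 189, 184, 178, 168, 150, 122, 106, 103, 102, 102, 102, 102, 103, 103, 102, 101, 102, 101, 101, 1
[... 292 characters left out ...]
 178, 143, 94, 87, 96, 103, 104]
108 [205, 205, 204, 204, 204, 205, 205, 206, 206, 206, 206, 206, 205, 205, 204, 204, 204, 204, 203, 204, 204, 204, 204, 204, 204, 201, 187, 163, 133, 100, 70, 48, 70, 138, 189, 207, 210, 211, 211, 211, 211, 212, 212, 212, 212, 211, 211, 211, 211, 211, 211, 211, 212, 212, 212, 211, 212, 212, 211, 211, 211, 211, 211, 211, 211, 211, 211, 211, 211, 211, 211, 210, 210, 210, 210, 210, 210, 210, 210, 210, 210, 210, 209, 209, 209, 209, 209, 209, 210, 209, 209, 209, 209, 209, 209, 210, 208, 180, 118, 59, 41, 52, 84, 109, 120, 139, 174, 198, 205, 206, 206, 205, 205, 205, 205, 205, 205, 206, 206, 206, 206, 206, 206, 206, 205, 204, 204, 204, 204, 204, 204, 205, 205, 204]
```

```bash
python3 -c "
from plant import ctrl
print(ctrl.close_job())"
```

```text
the job is handed in; nothing more can be done
None
```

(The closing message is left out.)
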